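# Turn the basket lids and press their bushes home

### The job

Turn every lid that lies face down over with the flat lifter, not with the fingers, so that all lids lie inside face up. Then press the brass bush of every lid flush with the lever press, sliding the lid on the bed until the bush is squarely under the tip before you pull the lever down; never press a bush with the fingers. Lay the finished lids flat in the pink tray, inside face up, put the lifter back flat on its cork mat, and leave everything else on the table where it is.

Things in the scene. Friction and masses are not known exactly. Their poses are not given: they have to be found in the camera images.
- lid_a_mid (a point): Centre, half-way up, of a basket lid, 70 g, 14 mm thick in all: plywood 110 x 60 x 6 mm, striped cane outside; inside, a lip frame 90 x 40 mm over its outside, 5 thick, 8 high. The board overhangs the lip 10 mm all round: 8 mm gap under its edges when face down. x: along the 110, to the bush end; z: out of the inside face (up = inside face up). Starts face down, on its lip. May be absent.
- lid_a_bush_top (a point): Centre of the top of the 12 mm brass bush in the inside face of lid_a, 26 mm from the lid's centre along its x. Before pressing it stands 5 mm proud of the inside face, amid a square wooden boss 6 mm high, 28 mm outside, 20 mm inside: the press's 10 mm tip must enter this opening, or it lands on the boss and does not reach home.
- lid_a_bush (a joint): How far the bush of lid_a has been pressed in: 0 as it starts, 0.005 m when flush with the inside face. It is a tight fit: about 20 N moves it, and it stays where it is pressed.
- lid_b_mid (a point): Centre, half-way up, of a basket lid, 70 g, 14 mm thick in all: plywood 110 x 60 x 6 mm, striped cane outside; inside, a lip frame 90 x 40 mm over its outside, 5 thick, 8 high. The board overhangs the lip 10 mm all round: 8 mm gap under its edges when face down. x: along the 110, to the bush end; z: out of the inside face (up = inside face up). Starts face down, on its lip. May be absent.
- lid_b_bush_top (a point): Centre of the top of the 12 mm brass bush in the inside face of lid_b, 26 mm from the lid's centre along its x. Before pressing it stands 5 mm proud of the inside face, amid a square wooden boss 6 mm high, 28 mm outside, 20 mm inside: the press's 10 mm tip must enter this opening, or it lands on the boss and does not reach home.
- lid_b_bush (a joint): How far the bush of lid_b has been pressed in: 0 as it starts, 0.005 m when flush with the inside face. It is a tight fit: about 20 N moves it, and it stays where it is pressed.
- lid_c_mid (a point): Centre, half-way up, of a basket lid, 70 g, 14 mm thick in all: plywood 110 x 60 x 6 mm, striped cane outside; inside, a lip frame 90 x 40 mm over its outside, 5 thick, 8 high. The board overhangs the lip 10 mm all round: 8 mm gap under its edges when face down. x: along the 110, to the bush end; z: out of the inside face (up = inside face up). Starts inside face up. May be absent.
- lid_c_bush_top (a point): Centre of the top of the 12 mm brass bush in the inside face of lid_c, 26 mm from the lid's centre along its x. Before pressing it stands 5 mm proud of the inside face, amid a square wooden boss 6 mm high, 28 mm outside, 20 mm inside: the press's 10 mm tip must enter this opening, or it lands on the boss and does not reach home.
- lid_c_bush (a joint): How far the bush of lid_c has been pressed in: 0 as it starts, 0.005 m when flush with the inside face. It is a tight fit: about 20 N moves it, and it stays where it is pressed.
- lifter_grip (a point): Centre of the wooden grip of the lifter (200 g): steel blade 130 x 60 x 2.5 mm, the grip 92 long, 22 wide, 24 high (30 to 54 mm above the blade's underside) on two posts over the blade's rear half. It stands on its blade. x points along grip and blade to the blade's free front edge, 80 mm ahead of this point; this point is 42 mm above the blade's underside.
- lifter_edge (a point): Middle of the front edge of the lifter's blade, half-way through its 2.5 mm thickness.
- mat_mid (a point): Centre of the thin cork mat (180 mm along its x, 90 along its y, flat on the table) on which the lifter lies, blade towards the mat's +x, and to which it returns.
- press: Green bench press, fixed; origin on the table under the ram axis; x from its open front to its column, z up. Bed 220 x 120 mm, top 10 mm above the table, from 100 mm in front of the ram axis; a 12 mm high stop bar across it, 36 mm behind the axis, keeps work off the column. Head 56 mm wide, from 16 mm in front of the axis (boss: 25) backwards, 94 to 181 mm above the table.
- press_tip (a point): Centre of the lower end of the press's round tip (10 mm across) on the ram; at rest 38 mm above the table, that is 28 mm above the bed. It comes down 24 mm over the lever's full swing. The top of the ram stands 200 mm above the table at rest.
- press_lever (a joint): Lever of the press: 0 at rest (up), 0.85 rad fully down. Its pivot lies along the press's x, on the ram's centre plane, 145 mm above the table; the lever lies 30 mm behind the ram axis and reaches to the press's -y side, 34 degrees above level at rest, 14 below when down. Sprung back up; a push of about 4 N at the grip (8 N on a bush) takes it down.
- press_grip (a point): Middle of the red round grip (22 mm thick, 80 mm long) of the press lever, on its axis, 135 mm from the lever's pivot.
- tray_in (a point): Centre of the inner floor (5 mm above the table) of the pink open tray for finished lids: inside 265 mm along its x, 135 mm along its y, walls up to 20 mm above the table. Fixed.
- peg1: Wooden clothes-peg, 72 x 10 x 11 mm, a bystander.
- peg2: Wooden clothes-peg, 72 x 10 x 11 mm, a bystander.
- pebble1: Grey pebble 76 mm across, 38 mm high, a bystander.
- pebble2: Dark pebble 80 mm across, 31 mm high, a bystander.
- papercup: Paper cup 72 mm across, 85 mm high, a bystander.

How it is judged:
By the outcome, as a careful person would: the job done as asked, in the order asked, and still so for the second after the job is handed in, with the robot touching nothing.
Of lid_a, lid_b, lid_c only 2 to 3 are there at a start; the rules pass over those that are not, and their reading is None.
At some moment in a run one of lid_a, lid_b, lid_c may be knocked a few centimetres aside while the robot is not near it.
It also fails if it takes over 210 s, if anything falls off the work surface, if the arm or the gripper's body presses on something with over 40 N, if the wrist force passes 120 N, or if a joint passes its speed limit or range.

### The arm

A 6-joint arm with a two-finger parallel gripper is mounted at the origin on the work surface. World frame = base frame: x ahead of the robot, y to its left, z up, the work surface at z = 0. Lengths are in m, angles in degrees, forces in N, time in s.
With the tool pointing down it reaches from about 0.4 to 0.825 m from the base axis. Payload 7 kg.
Tool frame: the origin (TCP) lies at the very end of the fingers, on their centre line; the grasp point (between the pads) lies r.grip_depth behind it (r.grip_depth is the distance from the TCP to the grasp point, in m); z points along the fingers, y is the direction in which the jaws open and shut (so a half turn about z gives the same grasp; the last joint's range is limited). The gripper opens to 88 mm and grips with 3 to 60 N. Pads are 19 mm wide; open, the fingers measure 130 mm over their backs; the gripper's body (78 mm by 193 mm) begins 47 mm behind the grasp point.
Start: joints at [90.361, 20.546, 0.682, 0, -70.136, -16.507], TCP at [0.188, 0.648, 0.227] pointing down, gripper open.
Joint ranges: [-176.03, 176.03], [-82.01, 121.73], [-58.28, 71.71], [-173.87, 95.51], [-174.79, -0.11], [-173.66, 173.66]. Speed limits (degrees/s): [136.94, 136.94, 172.46, 180, 180, 180].

### API

Orientations are given as [roll, pitch, yaw] about the fixed x, y, z axes, in that order (R = Rz(yaw) Ry(pitch) Rx(roll)).
In Python, from plant import r gives the robot as it stands. The module is installed in compiled form; this text tells all that it offers.
- The arm moves only by the tool step_arm, never from a script. Its argument "increments" is a list of rows, each a list of 3 entries, a list of its own where there are three numbers: the shift along the tool's x, y, z in m, then the turn, a rotation vector about the tool's x, y, z in rad, then the closure, from 0 (fully open) to 1 (shut). In form: [[[x, y, z], [wx, wy, wz], grip], ...]. A call has 1 to 10 rows; each row is the pose to reach, as a shift and turn from the pose commanded when the call began, along the tool's axes at that moment; what a row does not reach only later rows make up. A row lasts 1/10 s, in which the tool goes at most 50 mm and 8.59 degrees, less where a joint would pass 70% of its speed; a pose out of reach is approached as far as the arm can. A call with a gripper value outside its range is refused whole. The fingers move at their own pace and stop on an object; "force" is the grip in N (left out, the last holds). Time passes only in rows, so rows that repeat a pose let the fingers close. It gives the time, the measured TCP pose, the force and the opening at its end, in the units of the state.
- r.get_state(): the state, without advancing time (a new reading comes with each control period).
- r.capture(name): name is "side" or "top"; returns a dict with "color" (400x640x3 uint8, red, green, blue), "intrinsics" (3x3 intrinsics, pixels), "rvec" (rotation vector, rad) and "tvec" (3), from world to camera coordinates, as OpenCV has them. Camera axes: x right, y down, z forward; pixel columns grow to the right and rows downward; lengths in m; the calibration is good to about 2 mm. A picture is of the moment at which its call begins. There is no depth.
- r.close_job(): hands the job in, once; it reports no verdict.
The state is a dict: "time_s": time; "joints": joint angles; "qd": joint speeds; "joint_torque": joint torques, N m; "tcp_pos": TCP position; "eef_rot": TCP orientation; "contact_force": force on the tool from outside, world axes, zero at the start; "moment": the same for the moment, N m; "gripper_width": finger opening in m.
Only numpy, scipy, OpenCV 4.12 (cv2) and the standard library are available. Lean on these libraries where they do the work, as an engineer would, in place of code of your own. Each camera call takes 0.05 s, during which the arm holds its last target.

## Working session

There is one attempt and no reset: what is moved stays moved. The work goes in short steps, Python scripts to look and compute and a tool call to move; the robot and the scene stay as the last step left them, time stands still between calls to the robot, and variables do not carry over. Pictures are saved under pics/ and viewed, and the job is handed in when it is done.

Besides the shell and the picture viewer there is one more tool, called after "Request:" in YAML: its name, and indented under it one key for each argument. step_arm: Moves the arm, as the interface text tells. Its arguments: {"type":"object","properties":{"increments":{"type":"array","items":{"type":"array"}},"force":{"type":"number"}},"required":["increments"]}

```bash
mkdir -p pics; ls
python3 - <<'E'
from plant import r
import cv2
print(r.get_state(), r.grip_depth)
for n in ("top","side"):
    c=r.capture(n); cv2.imwrite(f"pics/{n}0.png",c["color"][:,:,::-1]); print(n,c["intrinsics"],c["rvec"],c["tvec"])
E
```

```text
pics
{'time_s': 0.0, 'joints': array([ 9.03594513e+01,  2.05927224e+01,  6.33812576e-01, -1.94184939e-02,
       -7.01338394e+01, -1.65068385e+01]), 'qd': array([-0.04039403, -0.00998127,  0.00433524, -0.02806293,  0.05931032,
       -0.0367901 ]), 'joint_torque': array([ 3.00504162e-04, -5.82720780e+01,  2.93054241e+01,  6.99713320e+00,
        6.78488650e-03, -1.61648632e-04]), 'tcp_pos': array([0.18761849, 0.64790715, 0.22561064]), 'eef_rot': array([ 1.79905886e+02, -8.85318337e-03, -1.61539936e+01]), 'contact_force': array([ 0.04084588, -0.043293  ,  0.43109179]), 'moment': array([-0.03964849, -0.00175874, -0.0034228 ]), 'gripper_width': 0.0874633472420731} 0.0188
top [[454.1306753   0.        315.3782452]
 [  0.        454.1306753 200.9465352]
 [  0.          0.          1.       ]] [ 2.15512153 -2.13933516  0.15452187] [0.00464213 0.53363801 1.25315853]
side [[424.75314824   0.         307.38046205]
 [  0.         424.75314824 196.18384861]
 [  0.           0.           1.        ]] [ 2.02466913 -0.62727581  0.35253835] [-0.41588823  0.29484353  1.02958311]
```

```bash
cat > h.py <<'E'
import numpy as np, cv2
from scipy.spatial.transform import Rotation as Ro
from plant import r
def cap(n): return r.capture(n)
def ray(c,uv,z):
    R,_=cv2.Rodrigues(np.array(c["rvec"])); t=np.array(c["tvec"]).ravel(); K=c["intrinsics"]
    uv=np.atleast_2d(uv).astype(float); d=np.c_[uv,np.ones(len(uv))]@np.linalg.inv(K).T@R
    o=-R.T@t; s=(z-o[2])/d[:,2]; return o+s[:,None]*d
def proj(c,P):
    p,_=cv2.projectPoints(np.atleast_2d(np.array(P,float)),np.array(c["rvec"]),np.array(c["tvec"]),c["intrinsics"],None); return p[:,0]
def crop(c,box,f,name):
    x0,y0,x1,y1=box; im=c["color"][y0:y1,x0:x1,::-1]
    cv2.imwrite("pics/"+name,cv2.resize(im,None,fx=f,fy=f,interpolation=cv2.INTER_CUBIC))
def tri(c1,uv1,c2,uv2):
    o=[];d=[]
    for c,uv in((c1,uv1),(c2,uv2)):
        a=ray(c,uv,0)[0];b=ray(c,uv,0.3)[0]; o.append(b);v=a-b;d.append(v/np.linalg.norm(v))
    A=np.c_[d[0],-d[1]]; s=np.linalg.lstsq(A,o[1]-o[0],rcond=None)[0]
    p,q=o[0]+s[0]*d[0],o[1]+s[1]*d[1]; return (p+q)/2,np.linalg.norm(p-q)
def rect(pts):
    """min area rect of world xy -> centre, long dir(unit), sizes"""
    (c,s,a)=cv2.minAreaRect((pts[:,:2]*1000).astype(np.float32)); a=np.radians(a)
    u=np.array([np.cos(a),np.sin(a)]); v=np.array([-u[1],u[0]])
    if s[0]<s[1]: u=v; s=s[::-1]
    return np.array(c)/1000,u,np.array(s)
def go(p,yaw,rpy=None):
    """increment from measured pose to TCP p, tool down with yaw (eef_rot roll180,pitch0)"""
    s=r.get_state(); R0=Ro.from_euler('xyz',s["eef_rot"],degrees=True)
    R1=Ro.from_euler('xyz',[180,0,yaw] if rpy is None else rpy,degrees=True)
    d=R0.inv().apply(np.array(p)-s["tcp_pos"]); w=(R0.inv()*R1).as_rotvec()
    print("shift",d.round(4),"turn",w.round(4),"| ang",np.degrees(np.linalg.norm(w)).round(1))
def st():
    s=r.get_state(); print("t%.1f"%s["time_s"],s["tcp_pos"].round(4),s["eef_rot"].round(2),"F",np.array(s["contact_force"]).round(1),"w%.4f"%s["gripper_width"],"q",np.array(s["joints"]).round(0))
E
python3 - <<'E'
from h import *
c=cap("top");d=cap("side")
crop(c,(140,180,360,280),3.6,"t1.png"); crop(c,(300,110,480,290),3.2,"t2.png"); crop(d,(190,150,470,370),2.8,"s1.png")
R,_=cv2.Rodrigues(c["rvec"]);print("cam",-R.T@c["tvec"])
for n,uv in dict(l1=(182,249),l2=(241,218),l3=(319,237),lift=(391,240),tray=(445,215),cup=(221,138),peb=(183,157),press=(335,170)).items(): print(n,ray(c,uv,0.01).round(3))
E
```

```text
cam [0.34916779 0.00838737 1.31651391]
l1 [[0.396 0.389 0.01 ]]
l2 [[0.486 0.223 0.01 ]]
l3 [[ 0.433 -0.003  0.01 ]]
lift [[ 0.426 -0.209  0.01 ]]
tray [[ 0.499 -0.367  0.01 ]]
cup [[0.724 0.29  0.01 ]]
peb [[0.666 0.4   0.01 ]]
press [[ 0.63  -0.048  0.01 ]]
```

Run:
```python
from h import *
c=cap("top");d=cap("side")
def m(n,pts,f,o,z):
    P=ray(c,np.array(pts)/f+np.array(o)-0.0,z); ctr,u,s=rect(P); print(n,"ctr",ctr.round(4),"longdir deg",np.degrees(np.arctan2(u[1],u[0])).round(1),"size",s.round(1))
A=(3.6,(140,180));B=(3.2,(300,110))
m("lid1",[(75,245),(198,193),(227,259),(103,315)],*A,.014)
m("lid2",[(290,144),(407,77),(444,136),(330,206)],*A,.014)
m("lid3",[(572,190),(697,157),(718,225),(592,262)],*A,.006)
m("blade",[(266,337),(331,345),(315,486),(249,476)],*B,.0025)
m("grip",[(288,372),(314,374),(304,476),(279,474)],*B,.054)
m("mat",[(246,315),(342,317),(340,512),(242,510)],*B,0)
m("bed",[(47,94),(175,94),(173,328),(38,327)],*B,.01)
m("trayrim out",[(373,184),(537,183),(562,487),(394,496)],*B,.02)
print("bush3",ray(c,np.array([680,202])/3.6+[140,180],.011))
# masks
hsv=cv2.cvtColor(c["color"],cv2.COLOR_RGB2HSV)
def comp(mask,n,z,amin=20):
    k,l,s,ce=cv2.connectedComponentsWithStats(mask)
    for i in range(1,k):
        if s[i,4]>amin: 
            ys,xs=np.where(l==i); P=ray(c,np.c_[xs,ys],z); ctr,u,sz=rect(P); print(n,s[i,:5],ctr.round(4),np.degrees(np.arctan2(u[1],u[0])).round(1),sz.round(1))
comp(cv2.inRange(hsv,(160,100,60),(179,255,255)),"pink",.02,200)
comp(cv2.inRange(hsv,(0,200,90),(6,255,255)),"red",.2)
comp(cv2.inRange(hsv,(174,200,90),(179,255,255)),"red2",.2)
```

```text
lid1 ctr [0.3927 0.3881] longdir deg 114.7 size [105.7  60.2]
lid2 ctr [0.4833 0.2197] longdir deg 122.4 size [107.8  59.7]
lid3 ctr [ 0.4311 -0.0032] longdir deg 106.2 size [104.8  59.6]
blade ctr [ 0.4315 -0.2099] longdir deg 172.4 size [128.3  59.7]
grip ctr [ 0.4167 -0.2066] longdir deg 174.1 size [89.5 22.7]
mat ctr [ 0.4297 -0.2123] longdir deg 178.2 size [177.8  87.8]
bed ctr [ 0.6138 -0.0441] longdir deg 179.2 size [219.9 122.2]
trayrim out ctr [ 0.4993 -0.3663] longdir deg 2.4 size [281.7 149.5]
bush3 [[ 0.4357618  -0.03098298  0.011     ]]
pink [ 416  167   60   98 5073] [ 0.499  -0.3636] 2.4 [280.1 153. ]
pink [ 514  305  106   75 5488] [ 0.1513 -0.688 ] 101.1 [257.4 172.3]
red [254  63  11  10  76] [0.8584 0.1571] 26.7 [28.  22.1]
red [393 146   7   8  32] [ 0.6421 -0.1939] 165.4 [18.3 14. ]
red [370 149  21   7  66] [ 0.6362 -0.1534] 100.1 [52.2 10.2]
```

Run:
```python
from h import *
go([.5,.25,.23],-7)
```

```text
shift [ 0.4107  0.2956 -0.0036] turn [ 0.0006 -0.     -0.1597] | ang 9.1
```

Request:
step_arm:
  increments:
    - [[0.04,0.03,0],[0,0,-0.05],0]
    - [[0.08,0.06,0],[0,0,-0.1],0]
    - [[0.12,0.09,0],[0,0,-0.16],0]
    - [[0.16,0.12,0],[0,0,-0.16],0]
    - [[0.2,0.15,0],[0,0,-0.16],0]
    - [[0.24,0.18,0],[0,0,-0.16],0]
    - [[0.28,0.21,0],[0,0,-0.16],0]
    - [[0.32,0.24,0],[0,0,-0.16],0]
    - [[0.36,0.27,0],[0,0,-0.16],0]
    - [[0.41,0.296,-0.004],[0,0,-0.16],0]

```text
time_s: 1.3
tcp_pos: [0.4948, 0.2523, 0.2303]
eef_rot: [-180.0, 0.0, -7.0]
contact_force: [0.6, 2.1, 1.3]
gripper_width: 0.0879
```

Run:
```python
from h import *
st(); go([.418,-.208,.13],-7)
```

```text
t1.3 [0.4948 0.2523 0.2303] [-1.7998e+02  1.0000e-02 -6.9600e+00] F [0.6 2.1 1.3] w0.0879 q [ 47.   9. -14.  -0. -67.  36.]
shift [-0.0204  0.4662  0.1002] turn [-0.0003  0.0002  0.0006] | ang 0.0
```

Request:
step_arm:
  increments:
    - [[-0.01,0.05,0],[0,0,0],0]
    - [[-0.02,0.1,0],[0,0,0],0]
    - [[-0.02,0.15,0],[0,0,0],0]
    - [[-0.02,0.2,0],[0,0,0],0]
    - [[-0.02,0.25,0],[0,0,0],0]
    - [[-0.02,0.3,0.01],[0,0,0],0]
    - [[-0.02,0.35,0.03],[0,0,0],0]
    - [[-0.02,0.4,0.06],[0,0,0],0]
    - [[-0.02,0.44,0.08],[0,0,0],0]
    - [[-0.02,0.466,0.1],[0,0,0],0]

```text
time_s: 2.3
tcp_pos: [0.4176, -0.2078, 0.1298]
eef_rot: [180.0, -0.1, -7.0]
contact_force: [0.7, 0.3, -0.4]
gripper_width: 0.0877
```

Run:
```python
from h import *
st(); go([.4165,-.207,.025],-7)
c=cap("side");crop(c,(220,200,440,370),3.5,"s2.png")
```

```text
t2.3 [ 0.4176 -0.2078  0.1298] [ 1.80e+02 -8.00e-02 -7.01e+00] F [ 0.7  0.3 -0.4] w0.0877 q [ -2.   6. -33.   0. -51.  85.]
shift [-0.0014 -0.0006  0.1048] turn [ 0.     -0.0015 -0.0002] | ang 0.1
```

Run:
```python
from h import *
c=cap("side")
for P in ([.4176,-.2078,.1298],[.4165,-.207,.042],[.4165,-.207,.054]):print((proj(c,P)-[220,200])*3.5)
c=cap("top");crop(c,(340,180,460,290),5,"t3.png");
```

```text
[[372.36366272 203.90761606]]
[[368.35318464 300.94063122]]
[[368.61945451 288.15527426]]
```

Request:
step_arm:
  increments:
    - [[-0.001,0,0.03],[0,0,0],0.3]
    - [[-0.001,-0.001,0.06],[0,0,0],0.3]
    - [[-0.001,-0.001,0.09],[0,0,0],0.3]
    - [[-0.001,-0.001,0.1],[0,0,0],0.4]
    - [[-0.001,-0.001,0.105],[0,0,0],0.5]
    - [[-0.001,-0.001,0.105],[0,0,0],0.6]
    - [[-0.001,-0.001,0.105],[0,0,0],1]
    - [[-0.001,-0.001,0.105],[0,0,0],1]
    - [[-0.001,-0.001,0.105],[0,0,0],1]
    - [[-0.001,-0.001,0.105],[0,0,0],1]
  force: 45

```text
time_s: 3.45
tcp_pos: [0.4179, -0.2046, 0.026]
eef_rot: [180.0, -0.1, -7.0]
contact_force: [-1.9, 1.4, 7.7]
gripper_width: 0.0219
```

Request:
step_arm:
  increments:
    - [[0,0,0],[0,0,0],1]
    - [[0,0,0],[0,0,0],1]
    - [[0,0,-0.01],[0,0,0],1]
    - [[0,0,-0.03],[0,0,0],1]
    - [[0,0,-0.06],[0,0,0],1]
    - [[0,0,-0.09],[0,0,0],1]
    - [[0,0,-0.1],[0,0,0],1]

```text
time_s: 4.15
tcp_pos: [0.4186, -0.2048, 0.1285]
eef_rot: [180.0, -0.3, -7.0]
contact_force: [0.5, 0.9, -2.3]
gripper_width: 0.0214
```

Run:
```python
from h import *
st()
c=cap("side");crop(c,(220,150,440,340),3.5,"s3.png")
```

```text
t4.2 [ 0.4186 -0.2048  0.1285] [180.    -0.27  -6.96] F [ 0.5  0.9 -2.3] w0.0214 q [ -2.   6. -33.   0. -51.  85.]
```

Run:
```python
from h import *
go([.377,.152,.10],32.4)
```

```text
shift [-0.0848 -0.3491  0.0281] turn [ 0.0018 -0.005  -0.687 ] | ang 39.4
```

Request:
step_arm:
  increments:
    - [[0,-0.04,0],[0,0,-0.07],1]
    - [[0,-0.08,0],[0,0,-0.14],1]
    - [[0,-0.12,0],[0,0,-0.21],1]
    - [[-0.01,-0.16,0],[0,0,-0.28],1]
    - [[-0.02,-0.2,0],[0,0,-0.35],1]
    - [[-0.03,-0.24,0],[0,0,-0.42],1]
    - [[-0.045,-0.28,0],[0,0,-0.5],1]
    - [[-0.06,-0.31,0],[0,0,-0.57],1]
    - [[-0.075,-0.335,0.015],[0,0,-0.64],1]
    - [[-0.085,-0.349,0.028],[0.002,-0.005,-0.687],1]

```text
time_s: 5.2
tcp_pos: [0.374, 0.1536, 0.0961]
eef_rot: [-179.8, 0.2, 32.6]
contact_force: [0.0, 0.1, -2.5]
gripper_width: 0.0219
```

Run:
```python
from h import *
st()
c=cap("top");crop(c,(140,150,340,290),4,"t4.png");crop(cap("side"),(150,100,350,270),4,"s4.png")
```

```text
t5.2 [0.374  0.1536 0.0961] [-179.78    0.24   32.62] F [ 0.   0.1 -2.5] w0.0219 q [ 50.   3. -42.  -0. -46.  73.]
```

Request:
step_arm:
  increments:
    - [[0,0,0.02],[0,0,0],1]
    - [[0,0,0.04],[0,0,0],1]
    - [[0,0,0.055],[0,0,0],1]
    - [[0,0,0.063],[0,0,0],1]
    - [[0,0,0.067],[0,0,0],1]
    - [[0,0,0.069],[0,0,0],1]
    - [[0,0,0.069],[0,0,0],1]

```text
time_s: 6.0
tcp_pos: [0.3751, 0.1523, 0.0283]
eef_rot: [-179.8, 0.2, 32.4]
contact_force: [1.1, 0.2, -2.0]
gripper_width: 0.0217
```

Run:
```python
from h import *
st()
crop(cap("side"),(190,170,310,260),6,"s5.png")
```

```text
t6.0 [0.3751 0.1523 0.0283] [-179.8     0.21   32.37] F [ 1.1  0.2 -2. ] w0.0217 q [ 50.  10. -46.  -0. -34.  73.]
```

Request:
step_arm:
  increments:
    - [[0.0,0,0.001],[0,0,0],1]
    - [[0.002,0,0.002],[0,0,0],1]
    - [[0.006,0,0.002],[0,0,0],1]
    - [[0.012,0,0.002],[0,0,0],1]
    - [[0.018,0,0.002],[0,0,0],1]
    - [[0.024,0,0.002],[0,0,0],1]
    - [[0.026,0,0.002],[0,0,0],1]

```text
time_s: 6.75
tcp_pos: [0.3968, 0.1661, 0.0261]
eef_rot: [-179.8, 0.3, 32.4]
contact_force: [-14.5, -1.5, 20.9]
gripper_width: 0.022
```

Run:
```python
from h import *
st()
crop(cap("side"),(190,170,310,260),6,"s6.png")
```

```text
t6.8 [0.3968 0.1661 0.0261] [-179.82    0.32   32.37] F [-14.5  -1.5  20.9] w0.0220 q [ 49.  12. -43.  -0. -35.  74.]
```

Request:
step_arm:
  increments:
    - [[0,0,-0.003],[0,0,0],1]
    - [[0.001,0,-0.006],[0,0,0],1]
    - [[0.003,0,-0.012],[0,0,0],1]
    - [[0.005,0,-0.019],[0,0,0],1]
    - [[0.009,0,-0.025],[0,0,0],1]
    - [[0.014,0,-0.03],[0,0,0],1]
    - [[0.018,0,-0.034],[0,0,0],1]
    - [[0.021,0,-0.037],[0,0,0],1]
    - [[0.021,0,-0.037],[0,0,0],1]

```text
time_s: 7.7
tcp_pos: [0.4153, 0.1778, 0.0632]
eef_rot: [-179.8, 0.2, 32.4]
contact_force: [-1.1, -0.5, -2.6]
gripper_width: 0.0215
```

Run:
```python
from h import *
st()
crop(cap("side"),(190,170,310,260),6,"s7.png")
crop(cap("top"),(180,170,300,260),6,"t7.png")
```

```text
t7.7 [0.4153 0.1778 0.0632] [-179.79    0.19   32.38] F [-1.1 -0.5 -2.6] w0.0215 q [ 48.  10. -39.  -0. -41.  75.]
```

Request:
step_arm:
  increments:
    - [[0.004,0,-0.003],[0,0,0],1]
    - [[0.008,0,-0.005],[0,0,0],1]
    - [[0.012,0,-0.007],[0,0,0],1]
    - [[0.016,0,-0.009],[0,0,0],1]
    - [[0.02,0,-0.011],[0,0,0],1]
    - [[0.025,0,-0.012],[0,0,0],1]
    - [[0.03,0,-0.014],[0,0,0],1]
    - [[0.034,0,-0.015],[0,0,0],1]
    - [[0.034,0,-0.015],[0,0,0],1]

```text
time_s: 8.7
tcp_pos: [0.444, 0.196, 0.0776]
eef_rot: [-179.8, 0.2, 32.4]
contact_force: [0.8, -0.4, -1.3]
gripper_width: 0.0218
```

Run:
```python
from h import *
st()
crop(cap("side"),(190,150,310,240),6,"s8.png")
crop(cap("top"),(180,170,300,260),6,"t8.png")
```

```text
t8.7 [0.444  0.196  0.0776] [-179.8     0.23   32.38] F [ 0.8 -0.4 -1.3] w0.0218 q [ 47.  12. -34.  -0. -45.  76.]
```

Lid is standing vertical, its inside toward the lifter. Push it over.

Request:
step_arm:
  increments:
    - [[0.004,0,0],[0,0,0],1]
    - [[0.008,0,0],[0,0,0],1]
    - [[0.012,0,0.001],[0,0,0],1]
    - [[0.016,0,0.002],[0,0,0],1]
    - [[0.02,0,0.003],[0,0,0],1]
    - [[0.024,0,0.004],[0,0,0],1]
    - [[0.027,0,0.004],[0,0,0],1]
    - [[0.027,0,0.004],[0,0,0],1]

```text
time_s: 9.6
tcp_pos: [0.4679, 0.2111, 0.0743]
eef_rot: [-179.8, 0.1, 32.4]
contact_force: [3.3, -0.2, 5.0]
gripper_width: 0.0217
```

Run:
```python
from h import *
st()
crop(cap("side"),(190,150,310,240),6,"s9.png")
crop(cap("top"),(180,170,300,260),6,"t9.png")
```

```text
t9.6 [0.4679 0.2111 0.0743] [-1.798e+02  7.000e-02  3.241e+01] F [ 3.3 -0.2  5. ] w0.0217 q [ 46.  14. -31.  -0. -45.  77.]
```

Request:
step_arm:
  increments:
    - [[0.0,0,-0.003],[0,0,0],1]
    - [[0.002,0,-0.006],[0,0,0],1]
    - [[0.006,0,-0.007],[0,0,0],1]
    - [[0.012,0,-0.006],[0,0,0],1]
    - [[0.018,0,-0.005],[0,0,0],1]
    - [[0.024,0,-0.005],[0,0,0],1]
    - [[0.024,0,-0.005],[0,0,0],1]

```text
time_s: 10.4
tcp_pos: [0.4873, 0.2234, 0.0782]
eef_rot: [-179.8, 0.2, 32.4]
contact_force: [-0.0, -0.3, -1.1]
gripper_width: 0.0216
```

Run:
```python
from h import *
st()
crop(cap("side"),(190,150,310,240),6,"s10.png")
crop(cap("top"),(180,150,300,240),6,"t10.png")
```

```text
t10.4 [0.4873 0.2234 0.0782] [-179.81    0.24   32.38] F [-0.  -0.3 -1.1] w0.0216 q [ 45.  16. -27.  -0. -47.  77.]
```

Run:
```python
from h import *
go([.2755,.3342,.10],24.7)
```

```text
shift [-0.1187 -0.2071 -0.0205] turn [-0.0031  0.0049  0.1339] | ang 7.7
```

Request:
step_arm:
  increments:
    - [[-0.005,0,-0.03],[0,0,0],1]
    - [[-0.015,-0.02,-0.04],[0,0,0],1]
    - [[-0.035,-0.055,-0.04],[0,0,0.03],1]
    - [[-0.055,-0.09,-0.04],[0,0,0.06],1]
    - [[-0.075,-0.125,-0.04],[0,0,0.09],1]
    - [[-0.095,-0.16,-0.035],[0,0,0.12],1]
    - [[-0.11,-0.19,-0.03],[0,0,0.134],1]
    - [[-0.119,-0.207,-0.02],[-0.003,0.005,0.134],1]
    - [[-0.119,-0.207,-0.02],[-0.003,0.005,0.134],1]

```text
time_s: 11.4
tcp_pos: [0.2734, 0.3341, 0.0991]
eef_rot: [180.0, -0.0, 24.9]
contact_force: [0.3, 0.2, -1.3]
gripper_width: 0.0214
```

Run:
```python
from h import *
st()
crop(cap("side"),(150,150,330,270),4,"s11.png")
crop(cap("top"),(120,170,320,300),4,"t11.png")
```

```text
t11.4 [0.2734 0.3341 0.0991] [ 1.7999e+02 -1.0000e-02  2.4860e+01] F [ 0.3  0.2 -1.3] w0.0214 q [ 77.   5. -39.   0. -46.  38.]
```

Run:
```python
from h import *
c=cap("top")
P=ray(c,np.array([(168,322),(302,252),(333,326),(197,390)])/4+[120,170],.014); ctr,u,s=rect(P);a=np.degrees(np.arctan2(u[1],u[0]));print(ctr,a,s)
E=ray(c,np.array([(215,405),(297,370)])/4+[120,170],.075);print(E)
t=r.get_state()["tcp_pos"];y=np.radians(a-90);uu=np.array([np.cos(y),np.sin(y)]);v=np.array([-uu[1],uu[0]])
print("rel lid along",(ctr-t[:2])@uu,"cross",(ctr-t[:2])@v,"edge along",(E[:,:2]-t[:2])@uu,(E[:,:2]-t[:2])@v)
```

```text
[0.39245334 0.38672897] 115.86873245239258 [106.00735474  57.98692322]
[[0.33360324 0.38969375 0.075     ]
 [0.35742062 0.33539992 0.075     ]]
rel lid along 0.12837958366517102 cross -0.0035495628773092626 edge along [0.07672007 0.07446186] [ 0.02479506 -0.03445008]
```

Request:
step_arm:
  increments:
    - [[0,0.003,0.02],[0,0,0],1]
    - [[0,0.003,0.04],[0,0,0],1]
    - [[0,0.003,0.055],[0,0,0],1]
    - [[0,0.003,0.064],[0,0,0],1]
    - [[0,0.003,0.069],[0,0,0],1]
    - [[0,0.003,0.071],[0,0,0],1]
    - [[0,0.003,0.071],[0,0,0],1]

```text
time_s: 12.25
tcp_pos: [0.2769, 0.3315, 0.029]
eef_rot: [-180.0, -0.1, 24.7]
contact_force: [0.6, 0.2, -2.1]
gripper_width: 0.0217
```

Request:
step_arm:
  increments:
    - [[0.004,0,0.0005],[0,0,0],1]
    - [[0.01,0,0.0005],[0,0,0],1]
    - [[0.016,0,0.0005],[0,0,0],1]
    - [[0.022,0,0.0005],[0,0,0],1]
    - [[0.026,0,0.0005],[0,0,0],1]
    - [[0.026,0,0.0005],[0,0,0],1]

```text
time_s: 12.85
tcp_pos: [0.3008, 0.3425, 0.0282]
eef_rot: [-180.0, -0.1, 24.7]
contact_force: [-0.4, -0.8, -2.3]
gripper_width: 0.0217
```

Run:
```python
from h import *
st()
crop(cap("side"),(130,150,270,250),5,"s12.png")
crop(cap("top"),(120,190,260,300),5,"t12.png")
```

```text
t12.8 [0.3008 0.3425 0.0282] [-1.7998e+02 -5.0000e-02  2.4670e+01] F [-0.4 -0.8 -2.3] w0.0217 q [ 74.  14. -41.   0. -36.  41.]
```

Request:
step_arm:
  increments:
    - [[0,0,-0.003],[0,0,0],1]
    - [[0.003,0,-0.01],[0,0,0],1]
    - [[0.005,0,-0.017],[0,0,0],1]
    - [[0.009,0,-0.023],[0,0,0],1]
    - [[0.014,0,-0.028],[0,0,0],1]
    - [[0.018,0,-0.032],[0,0,0],1]
    - [[0.021,0,-0.035],[0,0,0],1]
    - [[0.025,0,-0.038],[0,0,0],1]
    - [[0.029,0,-0.04],[0,0,0],1]
    - [[0.033,0,-0.043],[0,0,0],1]

```text
time_s: 13.95
tcp_pos: [0.3305, 0.3559, 0.0713]
eef_rot: [-180.0, -0.0, 24.7]
contact_force: [-0.0, 0.3, -2.9]
gripper_width: 0.022
```

Run:
```python
from h import *
st()
crop(cap("side"),(130,150,270,250),5,"s13.png")
crop(cap("top"),(120,190,260,300),5,"t13.png")
```

```text
t13.9 [0.3305 0.3559 0.0713] [-1.80e+02 -3.00e-02  2.47e+01] F [-0.   0.3 -2.9] w0.0220 q [ 70.  12. -34.   0. -43.  44.]
```

Nearly vertical already. Continue forward and a bit higher.

Request:
step_arm:
  increments:
    - [[0.004,0,-0.003],[0,0,0],1]
    - [[0.009,0,-0.005],[0,0,0],1]
    - [[0.014,0,-0.007],[0,0,0],1]
    - [[0.019,0,-0.008],[0,0,0],1]
    - [[0.024,0,-0.009],[0,0,0],1]
    - [[0.029,0,-0.01],[0,0,0],1]
    - [[0.035,0,-0.01],[0,0,0],1]
    - [[0.041,0,-0.01],[0,0,0],1]
    - [[0.048,0,-0.01],[0,0,0],1]
    - [[0.055,0,-0.01],[0,0,0],1]

```text
time_s: 15.05
tcp_pos: [0.3807, 0.3791, 0.0813]
eef_rot: [-180.0, -0.0, 24.7]
contact_force: [-1.3, 0.2, -1.6]
gripper_width: 0.0219
```

Run:
```python
from h import *
st()
crop(cap("side"),(130,150,270,250),5,"s14.png")
crop(cap("top"),(120,170,260,280),5,"t14.png")
```

```text
t15.1 [0.3807 0.3791 0.0813] [-1.7999e+02 -4.0000e-02  2.4710e+01] F [-1.3  0.2 -1.6] w0.0219 q [ 66.  16. -27.   0. -47.  49.]
```

Run:
```python
from h import *
go([.45,.09,.17],0);go([.45,.09,.17],-3)
```

```text
shift [-0.0581  0.2917 -0.0889] turn [-0.0005 -0.001   0.4308] | ang 24.7
shift [-0.0581  0.2917 -0.0889] turn [-0.0005 -0.001   0.4832] | ang 27.7
```

Request:
step_arm:
  increments:
    - [[-0.005,0,-0.04],[0,0,0],1]
    - [[-0.01,0.02,-0.07],[0,0,0],1]
    - [[-0.015,0.05,-0.085],[0,0,0.05],1]
    - [[-0.02,0.09,-0.089],[0,0,0.11],1]
    - [[-0.025,0.13,-0.089],[0,0,0.18],1]
    - [[-0.03,0.17,-0.089],[0,0,0.25],1]
    - [[-0.035,0.21,-0.089],[0,0,0.32],1]
    - [[-0.04,0.25,-0.089],[0,0,0.39],1]
    - [[-0.05,0.28,-0.089],[0,0,0.45],1]
    - [[-0.058,0.292,-0.089],[0,0,0.483],1]

```text
time_s: 16.15
tcp_pos: [0.4493, 0.087, 0.1701]
eef_rot: [-180.0, -0.0, -3.2]
contact_force: [0.1, 0.5, -2.9]
gripper_width: 0.0218
```

Run:
```python
from h import *
st();go([.416,-.2115,.06],-3)
crop(cap("top"),(130,160,460,290),2.4,"t15.png")
```

```text
t16.1 [0.4493 0.087  0.1701] [-179.99   -0.     -3.22] F [ 0.1  0.5 -2.9] w0.0218 q [ 36.   2. -30.  -0. -57.  51.]
shift [-0.0165  0.2999  0.11  ] turn [-0.0002 -0.0001 -0.0039] | ang 0.2
```

Request:
step_arm:
  increments:
    - [[0,0.04,0],[0,0,0],1]
    - [[0,0.08,0],[0,0,0],1]
    - [[0,0.12,0],[0,0,0],1]
    - [[0,0.16,0],[0,0,0],1]
    - [[-0.005,0.2,0],[0,0,0],1]
    - [[-0.01,0.24,0.02],[0,0,0],1]
    - [[-0.0165,0.27,0.05],[0,0,0],1]
    - [[-0.0165,0.29,0.08],[0,0,0],1]
    - [[-0.0165,0.3,0.1],[0,0,0],1]
    - [[-0.0165,0.3,0.11],[0,0,0],1]

```text
time_s: 17.2
tcp_pos: [0.4164, -0.2098, 0.0582]
eef_rot: [-180.0, 0.1, -3.1]
contact_force: [0.1, 0.2, -2.0]
gripper_width: 0.0217
```

Run:
```python
from h import *
st();go([.416,-.2115,.027],-3)
c=cap("top");print(ray(c,np.array([(590,114),(665,115),(664,265),(588,264)])/2.4+[130,160],0).round(4))
crop(cap("side"),(220,200,440,370),3.5,"s16.png")
```

```text
t17.2 [ 0.4164 -0.2098  0.0582] [-1.7995e+02  1.3000e-01 -3.0500e+00] F [ 0.1  0.2 -2. ] w0.0217 q [ -2.  12. -37.  -0. -41.  89.]
shift [-0.0002  0.0017  0.0312] turn [-0.0008  0.0022 -0.0009] | ang 0.1
[[ 0.5211 -0.1683  0.    ]
 [ 0.5205 -0.2596  0.    ]
 [ 0.3399 -0.2545  0.    ]
 [ 0.3404 -0.1638  0.    ]]
```

Request:
step_arm:
  increments:
    - [[0,0.001,0.015],[0,0,0],1]
    - [[0,0.0015,0.025],[0,0.002,0],1]
    - [[0,0.0015,0.029],[0,0.002,0],1]
    - [[0,0.0015,0.031],[0,0.002,0],1]
    - [[0,0.0015,0.032],[0,0.002,0],1]
    - [[0,0.0015,0.032],[0,0.002,0],0.6]
    - [[0,0.0015,0.032],[0,0.002,0],0.4]
    - [[0,0.0015,0.032],[0,0.002,0],0.4]
    - [[0,0.0015,0.02],[0,0.002,0],0.4]
    - [[0,0.0015,-0.01],[0,0.002,0],0.4]

```text
time_s: 18.3
tcp_pos: [0.4157, -0.2107, 0.0688]
eef_rot: [-179.9, 0.1, -3.0]
contact_force: [-0.2, -1.2, -0.2]
gripper_width: 0.0516
```

Run:
```python
from h import *
st();go([.433,-.05,.2],-74)
```

```text
t18.3 [ 0.4157 -0.2107  0.0688] [-1.7995e+02  1.2000e-01 -3.0000e+00] F [-0.2 -1.2 -0.2] w0.0516 q [ -3.  11. -37.  -0. -42.  90.]
shift [ 0.0086 -0.1615 -0.1311] turn [5.0000e-04 2.4000e-03 1.2392e+00] | ang 71.0
```

Request:
step_arm:
  increments:
    - [[0,0,-0.04],[0,0,0.1],0.4]
    - [[0,0,-0.08],[0,0,0.2],0.4]
    - [[0,0,-0.11],[0,0,0.33],0.4]
    - [[0,0,-0.13],[0,0,0.47],0.4]
    - [[0,0,-0.13],[0,0,0.6],0.4]
    - [[0,0,-0.13],[0,0,0.74],0.4]
    - [[0,0,-0.13],[0,0,0.88],0.4]
    - [[0,0,-0.13],[0,0,1.02],0.4]
    - [[0,0,-0.13],[0,0,1.15],0.4]
    - [[0,0,-0.13],[0,0,1.23],0.4]

```text
time_s: 19.3
tcp_pos: [0.417, -0.2109, 0.2003]
eef_rot: [-179.8, -0.0, -73.7]
contact_force: [-0.8, -0.3, 0.2]
gripper_width: 0.0526
```

Run:
```python
from h import *
st()
c=cap("top");crop(c,(130,120,350,260),3.6,"t17.png");crop(c,(290,110,370,260),4,"t17b.png");crop(cap("side"),(270,140,410,260),5.5,"s17.png")
```

```text
t19.3 [ 0.417  -0.2109  0.2003] [-1.7982e+02 -2.0000e-02 -7.3740e+01] F [-0.8 -0.3  0.2] w0.0526 q [ -3.   2. -27.  -0. -61.  19.]
```

Run:
```python
from h import *
c=cap("top")
print("ram top",ray(c,np.array([187,222])/4+[290,110],.2).round(4))
print("tip side?")
def m(n,pts,bush):
    P=ray(c,np.array(pts)/3.6+[130,120],.006); ctr,u,s=rect(P); b=ray(c,np.array(bush)/3.6+[130,120],.011)[0]
    d=b[:2]-ctr; 
    if d@u<0:u=-u
    print(n,"ctr",ctr.round(4),"ang",np.degrees(np.arctan2(u[1],u[0])).round(1),s.round(1),"bush",b.round(4),"along",(d@u).round(4),"ang2",np.degrees(np.arctan2(d[1],d[0])).round(1), "ctr from bush",(b[:2]-.026*u).round(4))
m("lid2",[(287,288),(394,227),(437,282),(328,347)],(391,267))
m("lid1",[(90,400),(206,333),(237,395),(112,452)],(189,379))
im=cv2.imread("pics/top0.png"); 
sub=im[130:220,300:370].astype(int); mask=((sub.max(2)<95)&(sub.max(2)-sub.min(2)<25)).astype(np.uint8)
cv2.imwrite("pics/bed.png",cv2.resize(mask*255,None,fx=6,fy=6,interpolation=0))
# edges in front part rows 180-210
L=[];Rr=[]
for y in range(50,80):
    xs=np.where(mask[y])[0]; L.append((xs.min()+300-.5,y+130)); Rr.append((xs.max()+300+.5,y+130))
for n,e in(("L",L),("R",Rr)):
    P=ray(c,e,.01); k=np.polyfit(P[:,0],P[:,1],1); print(n,"slope deg",np.degrees(np.arctan(k[0])),"y at x=.55",np.polyval(k,.55))
for x in (320,330,340,350):
    ys=np.where(mask[:,x-300])[0]; print(ray(c,[x,ys.max()+130.5],.01))
```

```text
ram top [[ 0.6006 -0.0445  0.2   ]]
tip side?
lid2 ctr [0.5417 0.256 ] ang -58.2 [106.2  59. ] bush [0.5558 0.2321 0.011 ] along 0.0277 ang2 -59.3 ctr from bush [0.5421 0.2542]
lid1 ctr [0.4508 0.4142] ang -61.4 [107.9  56.8] bush [0.4639 0.3909 0.011 ] along 0.0267 ang2 -60.7 ctr from bush [0.4514 0.4137]
L slope deg 0.20499934841160608 y at x=.55 0.017552534977159577
R slope deg -2.6580123706045273 y at x=.55 -0.10286277848466757
[[ 0.50396519 -0.00506205  0.01      ]]
[[ 0.50417935 -0.03402356  0.01      ]]
[[ 0.50439351 -0.06298624  0.01      ]]
[[ 0.50460769 -0.09195008  0.01      ]]
```

Run:
```python
from h import *
im=cv2.imread("pics/side0.png");cv2.imwrite("pics/s18.png",cv2.resize(im[175:265,300:390],None,fx=8,fy=8,interpolation=cv2.INTER_CUBIC)[:600])
c=cap("side")
for P in ([.603,-.0435,.038],[.603,-.0435,.01],[.603,-.0435,.2],[.503,-.0435+.06,.01],[.503,-.0435-.06,.01],[.723,-.1035,.01]): print(P,((proj(c,P)[0]-[300,175])*8).round(0))
```

```text
[0.603, -0.0435, 0.038] [345. 454.]
[0.603, -0.0435, 0.01] [342. 515.]
[0.603, -0.0435, 0.2] [362.  74.]
[0.503, 0.0165, 0.01] [ 34. 527.]
[0.503, -0.1035, 0.01] [224. 694.]
[0.723, -0.1035, 0.01] [686. 486.]
```

```bash
cat >> h.py <<'E'
def got(p,yaw,tilt):
    """tool down at yaw, then turned tilt deg about tool y (body leans to -tool x)"""
    R=Ro.from_euler('z',yaw,degrees=True)*Ro.from_euler('x',180,degrees=True)*Ro.from_euler('y',tilt,degrees=True)
    go(p,0,R.as_euler('xyz',degrees=True))
E
python3 - <<'E'
from h import *
got([.5253,.2823,.10],-58.5,15)
E
```

```text
shift [-0.4414 -0.2451  0.1007] turn [ 0.031   0.2596 -0.2572] | ang 21.0
```

Request:
step_arm:
  increments:
    - [[-0.03,-0.017,0],[0,0,0],0.32]
    - [[-0.07,-0.04,0],[0,0.02,-0.02],0.32]
    - [[-0.115,-0.064,0],[0,0.05,-0.05],0.32]
    - [[-0.16,-0.09,0],[0.01,0.08,-0.08],0.32]
    - [[-0.205,-0.114,0],[0.01,0.12,-0.12],0.32]
    - [[-0.25,-0.14,0],[0.02,0.16,-0.16],0.32]
    - [[-0.295,-0.164,0],[0.025,0.2,-0.2],0.32]
    - [[-0.34,-0.19,0.01],[0.03,0.24,-0.24],0.32]
    - [[-0.385,-0.214,0.03],[0.031,0.26,-0.257],0.32]
    - [[-0.42,-0.235,0.05],[0.031,0.26,-0.257],0.32]

```text
time_s: 20.5
tcp_pos: [0.5207, 0.2531, 0.1546]
eef_rot: [-180.0, -15.0, -58.4]
contact_force: [0.4, -0.1, 1.0]
gripper_width: 0.0596
```

Run:
```python
from h import *
st()
crop(cap("side"),(170,130,310,250),5,"s19.png")
c=cap("top");crop(c,(180,150,360,270),4.4,"t19.png")
```

```text
t20.5 [0.5207 0.2531 0.1546] [-179.96  -15.04  -58.37] F [ 0.4 -0.1  1. ] w0.0596 q [ 54.  15. -25.  17. -56. -33.]
```

Run:
```python
from h import *
c=cap("top");f=4.4;o=np.array([180,150])
w=lambda p,z:ray(c,np.array(p)/f+o,z)
print("bed CL",w([(674.5,272),(681,20)],.01).round(4)); A=w([(674.5,272),(681,20)],.01);print(np.degrees(np.arctan2(*(A[1]-A[0])[[1,0]])))
print("ramtop",w([(690,68)],.2).round(4))
for n,pts,z in(("board",[(520,367),(680,322),(706,412),(550,455)],.006),("lip",[(539,380),(672,341),(692,398),(557,436)],.014)):
    ctr,u,s=rect(w(pts,z)); print(n,ctr.round(4),np.degrees(np.arctan2(u[1],u[0])).round(1),s.round(1))
print("bush3",w([(655,378)],.011).round(4),"bush2",w([(259,194)],.011).round(4))
got([.5253,.2823,.04],-58.5,15)
```

```text
bed CL [[ 0.5062 -0.0436  0.01  ]
 [ 0.6764 -0.0476  0.01  ]]
-1.3725685347059433
ramtop [[ 0.6008 -0.0447  0.2   ]]
board [ 0.429  -0.0035] 106.2 [109.2  61.3]
lip [ 0.4288 -0.0051] 106.8 [92.2 39.2]
bush3 [[ 0.4363 -0.0309  0.011 ]] bush2 [[0.556  0.2314 0.011 ]]
shift [-0.0516 -0.0205  0.1022] turn [ 0.0038 -0.0017  0.003 ] | ang 0.3
```

Request:
step_arm:
  increments:
    - [[-0.015,-0.006,0.02],[0,0,0],0.32]
    - [[-0.03,-0.012,0.045],[0,0,0],0.32]
    - [[-0.04,-0.017,0.07],[0,0,0],0.32]
    - [[-0.048,-0.02,0.09],[0.004,-0.002,0.003],0.32]
    - [[-0.0516,-0.0205,0.102],[0.004,-0.002,0.003],0.32]
    - [[-0.0516,-0.0205,0.102],[0.004,-0.002,0.003],0.32]

```text
time_s: 21.25
tcp_pos: [0.5255, 0.2793, 0.0417]
eef_rot: [-179.9, -15.0, -58.8]
contact_force: [0.4, 0.5, 1.0]
gripper_width: 0.0594
```

Run:
```python
from h import *
st(); got([.5253,.2818,.0105],-58.5,15)
crop(cap("side"),(200,150,320,250),6,"s20.png")
c=cap("top");crop(c,(180,150,300,250),6,"t20.png")
```

```text
t21.2 [0.5255 0.2793 0.0417] [-179.9   -14.96  -58.78] F [0.4 0.5 1. ] w0.0594 q [ 55.  24. -30.  20. -43. -40.]
shift [-0.0102 -0.0011  0.0295] turn [-0.0005  0.0007 -0.0047] | ang 0.3
```

Request:
step_arm:
  increments:
    - [[-0.004,0,0.012],[0,0,0],0.32]
    - [[-0.007,-0.001,0.02],[0,0,0],0.32]
    - [[-0.009,-0.001,0.026],[0,0,-0.004],0.32]
    - [[-0.01,-0.001,0.0295],[0,0,-0.004],0.32]
    - [[-0.01,-0.001,0.0295],[0,0,-0.004],0.4]
    - [[-0.01,-0.001,0.0295],[0,0,-0.004],0.6]
    - [[-0.01,-0.001,0.0295],[0,0,-0.004],0.7]
    - [[-0.01,-0.001,0.0295],[0,0,-0.004],0.7]
    - [[-0.01,-0.001,0.0295],[0,0,-0.004],0.7]
  force: 30

```text
time_s: 22.25
tcp_pos: [0.5261, 0.2833, 0.0119]
eef_rot: [-179.8, -14.9, -58.6]
contact_force: [0.2, -0.4, 0.7]
gripper_width: 0.0388
```

Run:
```python
from h import *
st(); got([.5253,.2818,.08],-58.5,15)
crop(cap("side"),(200,150,320,250),6,"s21.png")
```

```text
t22.2 [0.5261 0.2833 0.0119] [-179.77  -14.89  -58.6 ] F [ 0.2 -0.4  0.7] w0.0388 q [ 55.  27. -32.  22. -39. -42.]
shift [ 0.0184  0.0012 -0.0656] turn [-0.0037  0.002  -0.0016] | ang 0.3
```

Request:
step_arm:
  increments:
    - [[0,0,0],[0,0,0],0.5]
    - [[0,0,0],[0,0,0],0.5]
    - [[-0.0005,0,0.0018],[0,0,0],0.5]
    - [[-0.0005,0,0.0018],[0,0,0],0.5]
    - [[-0.0005,0,0.0018],[0,0,0],0.7]
    - [[-0.0005,0,0.0018],[0,0,0],0.7]
    - [[-0.0005,0,0.0018],[0,0,0],0.7]
  force: 35

```text
time_s: 23.0
tcp_pos: [0.5258, 0.283, 0.0097]
eef_rot: [-179.8, -14.9, -58.6]
contact_force: [0.2, -0.7, -0.3]
gripper_width: 0.039
```

Request:
step_arm:
  increments:
    - [[0.002,0,-0.008],[0,0,0],0.7]
    - [[0.006,0,-0.022],[0,0,0],0.7]
    - [[0.012,0,-0.045],[0,0,0],0.7]
    - [[0.018,0,-0.066],[0,0,0],0.7]
    - [[0.018,0,-0.066],[0,0,0],0.7]

```text
time_s: 23.5
tcp_pos: [0.5272, 0.2844, 0.0817]
eef_rot: [-179.5, -14.8, -58.6]
contact_force: [0.0, 0.5, -0.5]
gripper_width: 0.0392
```

Run:
```python
from h import *
st()
crop(cap("side"),(200,130,320,230),6,"s22.png")
```

```text
t23.5 [0.5272 0.2844 0.0817] [-179.49  -14.79  -58.63] F [ 0.   0.5 -0.5] w0.0392 q [ 55.  22. -28.  19. -48. -37.]
```

Run:
```python
from h import *
got([.485,-.0430,.085],-1,15)
```

```text
shift [0.25   0.206  0.0596] turn [ 2.523e-01 -4.000e-04 -9.719e-01] | ang 57.5
```

Request:
step_arm:
  increments:
    - [[0.015,0.012,0.0036],[0.015,0,-0.058],0.7]
    - [[0.04,0.033,0.0095],[0.04,0,-0.155],0.7]
    - [[0.07,0.058,0.0167],[0.07,0,-0.272],0.7]
    - [[0.1,0.082,0.0238],[0.101,0,-0.389],0.7]
    - [[0.13,0.107,0.031],[0.131,0,-0.505],0.7]
    - [[0.16,0.132,0.0381],[0.161,0,-0.622],0.7]
    - [[0.19,0.157,0.0453],[0.192,0,-0.739],0.7]
    - [[0.215,0.177,0.0513],[0.217,0,-0.836],0.7]
    - [[0.238,0.196,0.0567],[0.24,0,-0.925],0.7]
    - [[0.25,0.206,0.0596],[0.252,0,-0.972],0.7]

```text
time_s: 24.55
tcp_pos: [0.4828, -0.0458, 0.0836]
eef_rot: [179.8, -14.8, -0.8]
contact_force: [0.4, 0.2, -0.9]
gripper_width: 0.0393
```

Run:
```python
from h import *
st(); got([.503,-.0433,.024],-1,15)
crop(cap("side"),(240,150,400,270),5,"s23.png");c=cap("top");crop(c,(240,120,400,260),5,"t23.png")
```

```text
t24.6 [ 0.4828 -0.0458  0.0836] [179.77 -14.84  -0.81] F [ 0.4  0.2 -0.9] w0.0393 q [ 22.   3. -52.  16. -22.  53.]
shift [ 0.0042 -0.0031  0.0628] turn [0.0032 0.0028 0.0031] | ang 0.3
```

Run:
```python
from h import *
c=cap("top");t=r.get_state()["tcp_pos"]
b=ray(c,np.array([483,385])/5+[240,120],.085)[0];print("bush",b,"rel",b-t)
P=ray(c,np.array([(430,337),(538,336)])/5+[240,120],.080);print(P.round(4),np.degrees(np.arctan2(*(P[1]-P[0])[:2])))
print(ray(c,np.array([(373,97),(573,95),(571,430),(366,430)])/5+[240,120],.01).round(4), "ram",ray(c,np.array([486,230])/5+[240,120],.2).round(4))
```

```text
bush [ 0.53822172 -0.04958065  0.085     ] rel [ 0.05452996 -0.00428037  0.00114062]
[[ 0.5656 -0.0205  0.08  ]
 [ 0.5666 -0.0802  0.08  ]] 179.035095995757
[[ 0.722   0.0122  0.01  ]
 [ 0.7241 -0.1064  0.01  ]
 [ 0.5237 -0.1042  0.01  ]
 [ 0.5228  0.0148  0.01  ]] ram [[ 0.5994 -0.0456  0.2   ]]
```

Request:
step_arm:
  increments:
    - [[0.001,-0.001,0.015],[0,0,0],0.7]
    - [[0.002,-0.002,0.035],[0,0,0],0.7]
    - [[0.003,-0.003,0.05],[0,0,0],0.7]
    - [[0.004,-0.003,0.059],[0,0,0],0.7]
    - [[0.004,-0.003,0.063],[0,0,0],0.7]
    - [[0.004,-0.003,0.063],[0,0,0],0.7]

```text
time_s: 25.3
tcp_pos: [0.505, -0.0422, 0.0261]
eef_rot: [179.9, -14.5, -1.0]
contact_force: [-0.5, -0.3, -0.6]
gripper_width: 0.0392
```

Run:
```python
from h import *
st()
crop(cap("side"),(240,150,400,270),5,"s24.png");c=cap("top");crop(c,(290,140,390,240),7,"t24.png")
```

```text
t25.3 [ 0.505  -0.0422  0.0261] [179.93 -14.49  -0.98] F [-0.5 -0.3 -0.6] w0.0392 q [ 17.  11. -58.  34.  -8.  39.]
```

Run:
```python
from h import *
c=cap("top");t=r.get_state()["tcp_pos"]
w=lambda p,z:ray(c,np.array(p)/7+[290,140],z)
b=w([309,364],.0274)[0];print("bush",b.round(4),"rel",(b-t).round(4))
print("CL",w([(314.5,50),(308,364)],.01).round(4))
print("front screw/boss? head front edge top z.181",w([(325,262)],.181).round(4), "ram",w([(329,185)],.2).round(4))
```

```text
bush [ 0.5616 -0.0452  0.0274] rel [ 0.0562 -0.0032  0.0004]
CL [[ 0.6989 -0.0481  0.01  ]
 [ 0.5644 -0.0455  0.01  ]]
front screw/boss? head front edge top z.181 [[ 0.5739 -0.0446  0.181 ]] ram [[ 0.5983 -0.0451  0.2   ]]
```

Run:
```python
from h import *
got([.515,-.0424,.0205],-1.2,15)
got([.5465,-.043,.0205],-1.2,15)
```

```text
shift [0.0077 0.0002 0.0088] turn [-0.0005  0.0069  0.0041] | ang 0.5
shift [0.0382 0.0003 0.0167] turn [-0.0005  0.0069  0.0041] | ang 0.5
```

Request:
step_arm:
  increments:
    - [[0.002,0,0.002],[0,0.002,0],0.7]
    - [[0.004,0,0.0045],[0,0.004,0],0.7]
    - [[0.006,0,0.007],[0,0.007,0.004],0.7]
    - [[0.0077,0,0.0088],[0,0.007,0.004],0.7]
    - [[0.0077,0,0.0088],[0,0.007,0.004],0.7]

```text
time_s: 25.95
tcp_pos: [0.5164, -0.043, 0.0224]
eef_rot: [-179.8, -14.7, -1.2]
contact_force: [-1.2, 0.0, -0.9]
gripper_width: 0.0394
```

Run:
```python
from h import *
st()
got([.5465,-.043,.0205],-1.2,15)
```

```text
t25.9 [ 0.5164 -0.043   0.0224] [-179.84  -14.75   -1.2 ] F [-1.2  0.  -0.9] w0.0394 q [ 15.  12. -58.  38.  -7.  36.]
shift [ 0.0286 -0.0007  0.0095] turn [-0.0029  0.0044 -0.    ] | ang 0.3
```

Request:
step_arm:
  increments:
    - [[0.003,0,0.002],[0,0,0],0.7]
    - [[0.006,0,0.003],[0,0.001,0],0.7]
    - [[0.009,0,0.004],[0,0.002,0],0.7]
    - [[0.012,0,0.005],[-0.001,0.003,0],0.7]
    - [[0.015,0,0.006],[-0.001,0.004,0],0.7]
    - [[0.018,0,0.007],[-0.002,0.004,0],0.7]
    - [[0.021,-0.0005,0.0075],[-0.003,0.004,0],0.7]
    - [[0.024,-0.0007,0.0083],[-0.003,0.004,0],0.7]
    - [[0.0265,-0.0007,0.009],[-0.003,0.004,0],0.7]
    - [[0.0286,-0.0007,0.0095],[-0.003,0.004,0],0.7]

```text
time_s: 26.95
tcp_pos: [0.5466, -0.0426, 0.0207]
eef_rot: [-180.0, -15.0, -1.2]
contact_force: [-0.6, -0.0, -0.7]
gripper_width: 0.0394
```

Run:
```python
from h import *
st()
crop(cap("side"),(280,180,380,260),7,"s25.png");c=cap("top");crop(c,(290,140,390,240),7,"t25.png")
```

```text
t26.9 [ 0.5466 -0.0426  0.0207] [-180.    -15.     -1.18] F [-0.6 -0.  -0.7] w0.0394 q [ 16.  15. -53.  31.  -9.  42.]
```

Request:
step_arm:
  increments:
    - [[0,0,0.0005],[0,0,0],0.7]
    - [[0,0,0.001],[0,0,0],0.7]
    - [[0,0,0.001],[0,0,0],0.45]
    - [[0,0,0.001],[0,0,0],0.45]
    - [[0,0,0.001],[0,0,0],0.45]
    - [[0,0,-0.01],[0,0,0],0.45]
    - [[-0.01,0,-0.03],[0,0,0],0.45]
    - [[-0.03,0,-0.06],[0,0,0],0.45]
    - [[-0.04,0,-0.1],[0,0,0],0.45]
    - [[-0.04,0,-0.13],[0,0,0],0.45]

```text
time_s: 28.05
tcp_pos: [0.4721, -0.0413, 0.137]
eef_rot: [-180.0, -15.0, -1.2]
contact_force: [1.0, -0.1, 0.1]
gripper_width: 0.0479
```

Run:
```python
from h import *
st()
crop(cap("side"),(300,190,390,260),8,"s26.png");c=cap("top");crop(c,(290,140,390,240),7,"t26.png")
```

```text
t28.1 [ 0.4721 -0.0413  0.137 ] [-179.96  -14.95   -1.19] F [ 1.  -0.1  0.1] w0.0479 q [ 24.  -3. -48.  12. -32.  56.]
```

Run:
```python
from h import *
c=cap("top")
w=lambda p,z:ray(c,np.array(p)/7+[290,140],z)
print("rear edge",w([(237,466),(382,468)],.016).round(4),"bush",w([(312,281)],.021).round(4),"lip rear",w([(262,437),(355,438)],.024).round(4))
d=cap("side"); im=d["color"]
# gold bush & tip: print enlarged area 3x contrast
sub=im[225:245,330:356,::-1]; cv2.imwrite("pics/z.png",cv2.resize(sub,None,fx=28,fy=28,interpolation=0))
```

```text
rear edge [[ 0.5206 -0.016   0.016 ]
 [ 0.5202 -0.0759  0.016 ]] bush [[ 0.5975 -0.0467  0.021 ]] lip rear [[ 0.5316 -0.0261  0.024 ]
 [ 0.5315 -0.0643  0.024 ]]
```

Run:
```python
from h import *
R,_=cv2.Rodrigues(cap("side")["rvec"]);
go([.48,-.08,.29],-45)
```

```text
shift [ 0.0466  0.0386 -0.1472] turn [-0.1005 -0.2491  0.76  ] | ang 46.2
```

Request:
step_arm:
  increments:
    - [[0.004,0,-0.03],[-0.01,-0.03,0.08],0.8]
    - [[0.01,0.004,-0.065],[-0.02,-0.06,0.18],0.8]
    - [[0.018,0.01,-0.1],[-0.035,-0.09,0.28],0.9]
    - [[0.027,0.018,-0.125],[-0.05,-0.125,0.38],1]
    - [[0.035,0.026,-0.14],[-0.065,-0.16,0.49],1]
    - [[0.042,0.034,-0.147],[-0.08,-0.2,0.6],1]
    - [[0.0466,0.0386,-0.147],[-0.1,-0.249,0.76],1]
    - [[0.0466,0.0386,-0.147],[-0.1,-0.249,0.76],1]

```text
time_s: 29.1
tcp_pos: [0.4814, -0.0807, 0.2878]
eef_rot: [179.8, 0.2, -45.3]
contact_force: [-0.8, 0.7, 0.1]
gripper_width: 0.0004
```

Run:
```python
from h import *
st();go([.633,-.168,.28],-90)
```

```text
t29.1 [ 0.4814 -0.0807  0.2878] [179.77   0.18 -45.3 ] F [-0.8  0.7  0.1] w0.0004 q [ 14.   1. -16.  -0. -73.  31.]
shift [ 0.1687 -0.0464  0.0071] turn [0.005  0.0014 0.7801] | ang 44.7
```

Request:
step_arm:
  increments:
    - [[0.02,-0.006,0],[0,0,0.1],1]
    - [[0.05,-0.014,0],[0,0,0.2],1]
    - [[0.08,-0.022,0],[0,0,0.32],1]
    - [[0.11,-0.03,0],[0,0,0.45],1]
    - [[0.14,-0.038,0],[0,0,0.58],1]
    - [[0.16,-0.044,0.004],[0,0,0.7],1]
    - [[0.1687,-0.0464,0.007],[0.005,0.001,0.78],1]
    - [[0.1687,-0.0464,0.007],[0.005,0.001,0.78],1]

```text
time_s: 29.9
tcp_pos: [0.6323, -0.1669, 0.2795]
eef_rot: [-180.0, 0.0, -89.7]
contact_force: [-0.2, -0.3, -0.8]
gripper_width: 0.0004
```

Run:
```python
from h import *
st();
crop(cap("side"),(290,110,430,230),5,"s27.png");c=cap("top");crop(c,(290,110,430,230),5,"t27.png")
```

```text
t29.9 [ 0.6323 -0.1669  0.2795] [-1.7998e+02  4.0000e-02 -8.9690e+01] F [-0.2 -0.3 -0.8] w0.0004 q [  2.  17.   3.  -0. -75.  -2.]
```

Run:
```python
from h import *
d=cap("side");c=cap("top")
for P in ([.6323,-.1669,.2795],[.6323,-.1669,.24],[.6307,-.158,.22]): print((proj(d,P)[0]-[290,110])*5,(proj(c,P)[0]-[290,110])*5)
```

```text
[480.40342518 313.72312389] [502.35539573 176.21692593]
[473.65771033 382.00304693] [489.00807688 197.64435943]
[456.29696105 409.53848243] [464.69617683 210.93933374]
```

Request:
step_arm:
  increments:
    - [[0,0,0.015],[0,0,0],1]
    - [[0,0,0.03],[0,0,0],1]
    - [[0,0,0.04],[0,0,0],1]
    - [[0,0,0.05],[0,0,0],1]
    - [[0,0,0.06],[0,0,0],1]
    - [[0,0,0.07],[0,0,0],1]
    - [[0,0,0.08],[0,0,0],1]
    - [[0,0,0.09],[0,0,0],1]
    - [[0,0,0.1],[0,0,0],1]
    - [[0,0,0.108],[0,0,0],1]

```text
time_s: 31.1
tcp_pos: [0.6327, -0.1665, 0.1739]
eef_rot: [-179.8, 0.0, -89.7]
contact_force: [-1.2, -1.2, 3.2]
gripper_width: 0.0005
```

Run:
```python
from h import *
st();d=cap("side")
crop(d,(290,110,430,250),5,"s28.png");crop(d,(325,215,365,245),18,"s28b.png")
```

```text
t31.1 [ 0.6327 -0.1665  0.1739] [-1.7976e+02  5.0000e-02 -8.9680e+01] F [-1.2 -1.2  3.2] w0.0005 q [  2.  21.  -6.  -0. -63.  -2.]
```

Run:
```python
from h import *
d=cap("side");b=np.array([.603,-.0455,.021])
p0=proj(d,b)[0];print(p0)
for k in range(3):
    e=np.zeros(3);e[k]=.01;print(k,(proj(d,b+e)[0]-p0).round(2))
im=d["color"][225:248,330:356].astype(float)
sub=im[...,::-1].astype(np.uint8);cv2.imwrite("pics/z2.png",cv2.resize(sub,None,fx=26,fy=26,interpolation=0))
yel=im[...,:2].min(2)-im[...,2]
np.set_printoptions(linewidth=200);print(yel[6:20].astype(int))
```

```text
[343.28776242 236.71628962]
0 [ 2.6  -1.11]
1 [-2.06 -1.6 ]
2 [ 0.12 -2.72]
[[  8   3   0  -2  -5  -5  -4  -2   0  -1  -1  -2  -4  -5  -3  -1   1   0  -3  -5  -6  -8  -7  -8  -9 -12]
 [ -2  -3  -5  -4  -4  -3   1   4   7   4   2   0  -2  -3   0   4   7   6   0  -3  -5  -6  -6  -7  -7  -9]
 [ -5  -5  -3  -2   2   6  10  15  17  13   7   3  -1  -1   3  11  18  16   8   1  -2  -5  -6  -6  -7  -7]
 [ -3  -2   1   6  12  17  20  24  24  21  13   4   0   1   5  16  24  23  17   8   2  -2  -4  -5  -6  -7]
 [  4   7  11  17  21  25  26  27  28  25  21  11   3   2   8  19  26  26  24  18  12   5   0  -3  -5  -6]
 [ 15  17  20  24  25  27  27  29  29  28  27  21  12   9  13  21  25  27  27  25  21  15   8   2  -2  -4]
 [ 23  25  27  28  28  29  28  28  29  28  31  34  30  26  24  23  26  28  27  27  25  24  20  12   3  -2]
 [ 27  28  28  30  31  32  30  30  28  28  32  39  42  40  33  27  25  27  27  26  28  29  30  26  18   8]
 [ 28  30  32  33  34  33  33  31  30  29  30  35  39  38  32  27  26  28  28  29  30  33  34  33  28  18]
 [ 31  32  33  33  35  34  33  32  32  29  29  30  33  32  30  27  28  29  31  31  33  34  35  35  32  26]
 [ 33  33  33  34  34  34  33  32  30  29  28  27  28  28  28  29  30  31  32  34  35  35  35  34  31  24]
 [ 34  34  34  33  33  32  31  30  29  28  28  27  28  30  31  33  34  34  35  35  34  33  32  28  22  14]
 [ 34  33  32  32  31  30  28  28  28  28  28  29  31  32  34  34  35  35  34  31  29  27  23  15   8   2]
 [ 31  32  30  30  29  27  27  28  29  29  31  33  33  35  35  35  34  31  28  23  19  14   8   1  -3  -5]]
```

Request:
step_arm:
  increments:
    - [[0,0,0.003],[0,0,0],1]
    - [[0,0,0.006],[0,0,0],1]
    - [[0,0,0.009],[0,0,0],1]
    - [[0,0,0.011],[0,0,0],1]
    - [[0,0,0.013],[0,0,0],1]
    - [[0,0,0.013],[0,0,0],1]

```text
time_s: 31.8
tcp_pos: [0.6331, -0.1664, 0.1618]
eef_rot: [-179.7, 0.1, -89.7]
contact_force: [0.2, -2.3, 2.9]
gripper_width: 0.0002
```

Run:
```python
from h import *
st();d=cap("side")
crop(d,(325,215,365,245),18,"s29b.png")
```

```text
t31.8 [ 0.6331 -0.1664  0.1618] [-1.7972e+02  5.0000e-02 -8.9680e+01] F [ 0.2 -2.3  2.9] w0.0002 q [  2.  21.  -7.  -0. -61.  -2.]
```

Request:
step_arm:
  increments:
    - [[0,0,0.001],[0,0,0],1]
    - [[0,0,0.002],[0,0,0],1]
    - [[0,0,0.003],[0,0,0],1]
    - [[0,0,0.003],[0,0,0],1]

```text
time_s: 32.25
tcp_pos: [0.6331, -0.1663, 0.1588]
eef_rot: [-179.7, 0.1, -89.7]
contact_force: [1.0, -1.8, 3.6]
gripper_width: 0.0004
```

Request:
step_arm:
  increments:
    - [[0,0,0.001],[0,0,0],1]
    - [[0,0,0.002],[0,0,0],1]
    - [[0,0,0.003],[0,0,0],1]
    - [[0,0,0.003],[0,0,0],1]

```text
time_s: 32.65
tcp_pos: [0.633, -0.1664, 0.1559]
eef_rot: [-179.7, 0.1, -89.7]
contact_force: [1.0, -3.5, 3.5]
gripper_width: 0.0002
```

Request:
step_arm:
  increments:
    - [[0,0,0.001],[0,0,0],1]
    - [[0,0,0.002],[0,0,0],1]
    - [[0,0,0.003],[0,0,0],1]
    - [[0,0,0.003],[0,0,0],1]

```text
time_s: 33.05
tcp_pos: [0.6331, -0.1666, 0.1535]
eef_rot: [-179.7, 0.0, -89.7]
contact_force: [-0.9, -2.7, 7.5]
gripper_width: 0.0005
```

Run:
```python
from h import *
st();d=cap("side")
crop(d,(325,215,365,245),18,"s30b.png")
```

```text
t33.0 [ 0.6331 -0.1666  0.1535] [-1.797e+02  3.000e-02 -8.967e+01] F [-0.9 -2.7  7.5] w0.0005 q [  2.  21.  -8.  -0. -60.  -2.]
```

Request:
step_arm:
  increments:
    - [[0,0,0.001],[0,0,0],1]
    - [[0,0,0.002],[0,0,0],1]
    - [[0,0,0.003],[0,0,0],1]
    - [[0,0,0.003],[0,0,0],1]

```text
time_s: 33.5
tcp_pos: [0.6331, -0.1667, 0.1506]
eef_rot: [-179.7, 0.0, -89.7]
contact_force: [-0.7, -3.5, 8.3]
gripper_width: 0.0005
```

Request:
step_arm:
  increments:
    - [[0,0,0.001],[0,0,0],1]
    - [[0,0,0.002],[0,0,0],1]
    - [[0,0,0.003],[0,0,0],1]
    - [[0,0,0.003],[0,0,0],1]

```text
time_s: 33.9
tcp_pos: [0.6331, -0.1667, 0.1476]
eef_rot: [-179.7, 0.0, -89.7]
contact_force: [-0.6, -4.0, 7.0]
gripper_width: 0.0004
```

Request:
step_arm:
  increments:
    - [[0,0,0.002],[0,0,0],1]
    - [[0,0,0.004],[0,0,0],1]
    - [[0,0,0.006],[0,0,0],1]
    - [[0,0,0.008],[0,0,0],1]
    - [[0,0,0.008],[0,0,0],1]

```text
time_s: 34.4
tcp_pos: [0.6331, -0.1667, 0.1395]
eef_rot: [-179.7, 0.0, -89.7]
contact_force: [-0.7, -4.3, 8.2]
gripper_width: 0.0002
```

Request:
step_arm:
  increments:
    - [[0,0,0.001],[0,0,0],1]
    - [[0,0,0.002],[0,0,0],1]
    - [[0,0,0.003],[0,0,0],1]
    - [[0,0,0.003],[0,0,0],1]

```text
time_s: 34.8
tcp_pos: [0.6331, -0.1666, 0.1366]
eef_rot: [-179.7, 0.0, -89.7]
contact_force: [-1.4, -3.3, 7.7]
gripper_width: 0.0003
```

Request:
step_arm:
  increments:
    - [[0,0,0.001],[0,0,0],1]
    - [[0,0,0.002],[0,0,0],1]
    - [[0,0,0.003],[0,0,0],1]
    - [[0,0,0.003],[0,0,0],1]

```text
time_s: 35.2
tcp_pos: [0.6332, -0.1665, 0.1341]
eef_rot: [-179.7, 0.0, -89.7]
contact_force: [-3.0, -1.8, 10.8]
gripper_width: 0.0006
```

Request:
step_arm:
  increments:
    - [[0,0,0.001],[0,0,0],1]
    - [[0,0,0.002],[0,0,0],1]
    - [[0,0,0.002],[0,0,0],1]

```text
time_s: 35.5
tcp_pos: [0.6333, -0.1665, 0.1331]
eef_rot: [-179.7, 0.0, -89.6]
contact_force: [-4.9, 0.1, 17.2]
gripper_width: 0.0004
```

Request:
step_arm:
  increments:
    - [[0,0,0.001],[0,0,0],1]
    - [[0,0,0.001],[0,0,0],1]

```text
time_s: 35.7
tcp_pos: [0.6333, -0.1664, 0.1326]
eef_rot: [-179.6, 0.0, -89.6]
contact_force: [-5.4, -0.2, 20.5]
gripper_width: 0.0004
```

Run:
```python
from h import *
st();d=cap("side")
crop(d,(325,215,365,245),18,"s31b.png")
```

```text
t35.7 [ 0.6333 -0.1664  0.1326] [-1.7964e+02  1.0000e-02 -8.9630e+01] F [-5.4 -0.2 20.5] w0.0004 q [  2.  22.  -9.  -0. -58.  -2.]
```

Request:
step_arm:
  increments:
    - [[0,0,-0.02],[0,0,0],1]
    - [[0,0,-0.045],[0,0,0],1]
    - [[0,0,-0.07],[0,0,0],1]
    - [[0,0,-0.095],[0,0,0],1]
    - [[0,0,-0.12],[0,0,0],1]
    - [[0,0,-0.14],[0,0,0],1]
    - [[-0.01,0.01,-0.155],[0,0,0],1]
    - [[-0.03,0.05,-0.155],[0,0,-0.1],1]
    - [[-0.05,0.09,-0.155],[0,0,-0.25],1]
    - [[-0.07,0.13,-0.155],[0,0,-0.4],1]

```text
time_s: 36.75
tcp_pos: [0.4994, -0.0959, 0.283]
eef_rot: [-179.8, 0.1, -66.4]
contact_force: [-0.5, 1.2, 0.7]
gripper_width: -0.0002
```

Run:
```python
from h import *
st();got([.472,-.0413,.16],-1.2,15)
d=cap("side")
crop(d,(290,110,430,250),5,"s32.png")
```

```text
t36.8 [ 0.4994 -0.0959  0.283 ] [-1.7983e+02  5.0000e-02 -6.6440e+01] F [-0.5  1.2  0.7] w-0.0002 q [ 11.   3. -15.  -0. -72.  12.]
shift [-0.0609  0.0036  0.123 ] turn [ 0.1458  0.2319 -1.1322] | ang 66.7
```

Request:
step_arm:
  increments:
    - [[-0.006,0,0],[0.015,0.023,-0.113],0.4]
    - [[-0.014,0,0.01],[0.029,0.046,-0.226],0.4]
    - [[-0.022,0.001,0.03],[0.044,0.07,-0.34],0.4]
    - [[-0.03,0.001,0.05],[0.058,0.093,-0.453],0.4]
    - [[-0.038,0.002,0.07],[0.073,0.116,-0.566],0.4]
    - [[-0.046,0.002,0.09],[0.087,0.139,-0.68],0.4]
    - [[-0.052,0.003,0.11],[0.106,0.169,-0.826],0.4]
    - [[-0.058,0.003,0.12],[0.126,0.2,-0.978],0.4]
    - [[-0.061,0.0036,0.123],[0.146,0.232,-1.132],0.4]
    - [[-0.061,0.0036,0.123],[0.146,0.232,-1.132],0.4]

```text
time_s: 37.8
tcp_pos: [0.4725, -0.0426, 0.1598]
eef_rot: [179.9, -15.0, -1.4]
contact_force: [-0.4, -0.1, 0.4]
gripper_width: 0.0527
```

Run:
```python
from h import *
st();got([.525,-.043,.06],-1.2,15);got([.5466,-.0432,.020],-1.2,15)
```

```text
t37.8 [ 0.4725 -0.0426  0.1598] [179.93 -15.01  -1.36] F [-0.4 -0.1  0.4] w0.0527 q [ 24.  -5. -45.  11. -36.  57.]
shift [ 0.0248 -0.0009  0.11  ] turn [ 0.0019 -0.0003 -0.0028] | ang 0.2
shift [ 0.0353 -0.0013  0.1542] turn [ 0.0019 -0.0003 -0.0028] | ang 0.2
```

Request:
step_arm:
  increments:
    - [[0.006,0,0.025],[0,0,0],0.4]
    - [[0.013,0,0.055],[0,0,0],0.4]
    - [[0.019,-0.001,0.085],[0,0,0],0.4]
    - [[0.0248,-0.001,0.11],[0,0,0],0.4]
    - [[0.029,-0.001,0.13],[0,0,0],0.4]
    - [[0.032,-0.001,0.142],[0,0,0],0.4]
    - [[0.034,-0.001,0.15],[0,0,0],0.4]
    - [[0.0353,-0.001,0.154],[0,0,0],0.4]
    - [[0.0353,-0.001,0.1545],[0,0,0],0.4]
    - [[0.0353,-0.001,0.1545],[0,0,0],0.4]

```text
time_s: 38.8
tcp_pos: [0.5495, -0.0439, 0.0213]
eef_rot: [180.0, -15.1, -1.7]
contact_force: [0.1, -0.4, -0.9]
gripper_width: 0.0528
```

Run:
```python
from h import *
st();got([.5466,-.0432,.020],-1.2,15);crop(cap("side"),(280,180,380,260),7,"s33.png")
```

```text
t38.8 [ 0.5495 -0.0439  0.0213] [179.95 -15.11  -1.68] F [ 0.1 -0.4 -0.9] w0.0528 q [ 16.  15. -53.  33.  -8.  41.]
shift [-0.0032 -0.0006  0.0005] turn [ 0.003  -0.0019 -0.008 ] | ang 0.5
```

Request:
step_arm:
  increments:
    - [[-0.002,-0.0005,0.001],[0,0,-0.004],0.4]
    - [[-0.002,-0.0005,0.001],[0,0,-0.008],0.55]
    - [[-0.002,-0.0005,0.001],[0,0,-0.008],0.7]
    - [[-0.002,-0.0005,0.001],[0,0,-0.008],0.7]
    - [[-0.002,-0.0005,0.001],[0,0,-0.008],0.7]
    - [[-0.002,-0.0005,0.001],[0,0,-0.008],0.7]
  force: 35

```text
time_s: 39.45
tcp_pos: [0.5482, -0.043, 0.0203]
eef_rot: [179.8, -15.2, -1.1]
contact_force: [-2.2, -1.2, 5.4]
gripper_width: 0.0389
```

Run:
```python
from h import *
st();got([.545,-.0432,.023],-1.2,15);got([.49,-.043,.04],-1.2,15);got([.46,-.0430,.11],-1.2,15)
```

```text
t39.5 [ 0.5482 -0.043   0.0203] [179.83 -15.17  -1.07] F [-2.2 -1.2  5.4] w0.0389 q [ 15.  15. -55.  37.  -7.  38.]
shift [-0.0023  0.0002 -0.0035] turn [ 0.0024 -0.003   0.0022] | ang 0.3
shift [-0.051   0.0012 -0.0343] turn [ 0.0024 -0.003   0.0022] | ang 0.3
shift [-0.0616  0.0019 -0.1097] turn [ 0.0024 -0.003   0.0022] | ang 0.3
```

Request:
step_arm:
  increments:
    - [[-0.002,0,-0.0035],[0,0,0],0.7]
    - [[-0.008,0,-0.007],[0,0,0],0.7]
    - [[-0.015,0,-0.011],[0,0,0],0.7]
    - [[-0.023,0,-0.016],[0,0,0],0.7]
    - [[-0.031,0,-0.021],[0,0,0],0.7]
    - [[-0.039,0.001,-0.027],[0,0,0],0.7]
    - [[-0.046,0.001,-0.034],[0,0,0],0.7]
    - [[-0.052,0.001,-0.05],[0,0,0],0.7]
    - [[-0.057,0.001,-0.08],[0,0,0],0.7]
    - [[-0.0616,0.002,-0.11],[0.002,-0.003,0.002],0.7]

```text
time_s: 40.45
tcp_pos: [0.4578, -0.0429, 0.1102]
eef_rot: [180.0, -14.8, -1.2]
contact_force: [1.1, 0.5, 0.0]
gripper_width: 0.0392
```

Run:
```python
from h import *
st();
c=cap("top");crop(c,(290,110,480,290),4,"t34.png");crop(cap("side"),(240,150,400,270),5,"s34.png")
```

```text
t40.5 [ 0.4578 -0.0429  0.1102] [180.   -14.84  -1.15] F [1.1 0.5 0. ] w0.0392 q [ 24.  -2. -52.  14. -27.  53.]
```

Run:
```python
from h import *
got([.45,-.25,.12],-70,15)
```

```text
shift [-0.004   0.208  -0.0083] turn [-0.3164 -0.0029  1.1596] | ang 68.9
```

Request:
step_arm:
  increments:
    - [[0,0.01,-0.004],[-0.02,0,0.073],0.7]
    - [[0,0.03,-0.008],[-0.05,0,0.183],0.7]
    - [[0,0.055,-0.008],[-0.085,0,0.31],0.7]
    - [[0,0.08,-0.008],[-0.12,0,0.44],0.7]
    - [[0,0.105,-0.008],[-0.155,-0.001,0.568],0.7]
    - [[0,0.13,-0.008],[-0.19,-0.001,0.696],0.7]
    - [[0,0.155,-0.008],[-0.225,-0.002,0.825],0.7]
    - [[-0.002,0.18,-0.008],[-0.26,-0.002,0.953],0.7]
    - [[-0.003,0.197,-0.008],[-0.292,-0.003,1.07],0.7]
    - [[-0.004,0.208,-0.008],[-0.316,-0.003,1.16],0.7]

```text
time_s: 41.55
tcp_pos: [0.4486, -0.2519, 0.1161]
eef_rot: [179.6, -15.0, -70.3]
contact_force: [-0.5, 0.4, -1.0]
gripper_width: 0.0389
```

Run:
```python
from h import *
st();got([.5758,-.3302,.06],-87.6,15)
c=cap("top");crop(c,(240,130,480,290),3.3,"t35.png")
```

```text
t41.5 [ 0.4486 -0.2519  0.1161] [179.59 -15.02 -70.29] F [-0.5  0.4 -1. ] w0.0389 q [  2.   6. -46.  25. -36.  -2.]
shift [ 0.0981 -0.094   0.0837] turn [-0.0711 -0.0015  0.2918] | ang 17.2
```

Request:
step_arm:
  increments:
    - [[0.02,-0.018,0],[0,0,0.05],0.7]
    - [[0.04,-0.038,0],[-0.02,0,0.1],0.7]
    - [[0.06,-0.06,0.005],[-0.04,0,0.17],0.7]
    - [[0.08,-0.08,0.02],[-0.055,0,0.23],0.7]
    - [[0.092,-0.091,0.045],[-0.07,0,0.29],0.7]
    - [[0.098,-0.094,0.07],[-0.071,-0.001,0.292],0.7]
    - [[0.098,-0.094,0.084],[-0.071,-0.001,0.292],0.7]
    - [[0.098,-0.094,0.084],[-0.071,-0.001,0.292],0.7]

```text
time_s: 42.4
tcp_pos: [0.5751, -0.3284, 0.0573]
eef_rot: [179.8, -15.0, -87.2]
contact_force: [-0.5, 0.1, -1.4]
gripper_width: 0.039
```

Run:
```python
from h import *
st();got([.5758,-.3302,.0155],-87.6,15)
c=cap("top");crop(c,(390,140,490,290),4,"t36.png");crop(cap("side"),(300,220,480,390),4,"s36.png")
```

```text
t42.4 [ 0.5751 -0.3284  0.0573] [179.75 -14.96 -87.2 ] F [-0.5  0.1 -1.4] w0.0390 q [ -6.  25. -29.  25. -37. -12.]
shift [-0.009  -0.0008  0.0409] turn [0.0025 0.0008 0.0068] | ang 0.4
```

Request:
step_arm:
  increments:
    - [[-0.003,0,0.014],[0,0,0.003],0.7]
    - [[-0.006,-0.001,0.028],[0,0,0.006],0.7]
    - [[-0.008,-0.001,0.036],[0,0,0.006],0.7]
    - [[-0.009,-0.001,0.04],[0,0,0.006],0.7]
    - [[-0.009,-0.001,0.042],[0,0,0.006],0.7]
    - [[-0.009,-0.001,0.042],[0,0,0.006],0.5]
    - [[-0.009,-0.001,0.042],[0,0,0.006],0.45]
    - [[-0.009,-0.001,0.042],[0,0,0.006],0.45]
    - [[-0.009,-0.001,0.02],[0,0,0.006],0.45]
    - [[-0.009,-0.001,-0.03],[0,0,0.006],0.45]

```text
time_s: 43.5
tcp_pos: [0.5743, -0.3119, 0.084]
eef_rot: [179.7, -14.9, -87.6]
contact_force: [0.6, -1.8, 0.9]
gripper_width: 0.0479
```

Run:
```python
from h import *
st()
got([.45,-.2,.16],-72,0)
c=cap("top");crop(cap("side"),(300,220,480,390),4,"s37.png")
```

```text
t43.5 [ 0.5743 -0.3119  0.084 ] [179.69 -14.92 -87.62] F [ 0.6 -1.8  0.9] w0.0479 q [ -4.  22. -27.  23. -41. -11.]
shift [-0.0935  0.1201 -0.1029] turn [ 0.0408 -0.2581 -0.2718] | ang 21.6
```

```bash
python3 - <<'E'
from h import *
c=cap("top");crop(c,(130,130,370,280),3.3,"t38.png")
E
python3 - <<'E'
from h import *
c=cap("top");w=lambda p,z:ray(c,np.array(p)/3.3+[130,130],z)
ctr,u,s=rect(w([(75,322),(193,270),(218,330),(100,381)],.006));b=w([(173,314)],.011)[0];print(ctr,np.degrees(np.arctan2(u[1],u[0])),s,b,np.degrees(np.arctan2(*(b[:2]-ctr)[::-1])))
ctr,u,s=rect(w([(88,329),(190,285),(201,325),(106,368)],.014));print("lip",ctr,np.degrees(np.arctan2(u[1],u[0])),s)
got([.5,-.05,.27],-70,15)
E
```

```text
[0.4539567  0.41532843] 114.73714256286621 [111.45729828  58.05846786] [0.46421665 0.3911634  0.011     ] -66.99495379947507
lip [0.45259592 0.41233322] 114.24480628967285 [95.28299713 37.93876648]
shift [-0.2085  0.0665 -0.2437] turn [ 0.0733 -0.0016 -0.2978] | ang 17.6
```

Request:
step_arm:
  increments:
    - [[-0.01,0,-0.045],[0,0,0],0.32]
    - [[-0.02,0,-0.09],[0,0,0],0.32]
    - [[-0.035,0,-0.135],[0,0,0],0.32]
    - [[-0.055,0,-0.175],[0,0,-0.03],0.32]
    - [[-0.09,0.01,-0.2],[0.01,0,-0.06],0.32]
    - [[-0.13,0.025,-0.215],[0.02,0,-0.12],0.32]
    - [[-0.165,0.045,-0.23],[0.04,0,-0.18],0.32]
    - [[-0.2085,0.0665,-0.2437],[0.073,-0.002,-0.298],0.32]

```text
time_s: 44.5
tcp_pos: [0.4989, -0.0499, 0.2676]
eef_rot: [179.7, -14.9, -69.8]
contact_force: [0.6, 1.6, 0.9]
gripper_width: 0.0596
```

Run:
```python
from h import *
st()
a=np.radians(-65.3);u=np.array([np.cos(a),np.sin(a)]);p=np.array([.4533,.4145])-.0328*u;print(p)
got([.53,.2,.22],-68,15)
got([*p,.08],-65.3,15)
```

```text
t44.5 [ 0.4989 -0.0499  0.2676] [179.7  -14.91 -69.84] F [0.6 1.6 0.9] w0.0596 q [ 28.  -0. -28.  16. -66. -15.]
[0.43959396 0.44429907]
shift [-0.2286 -0.1152 -0.0122] turn [ 0.0136  0.0017 -0.0311] | ang 1.9
shift [-0.5164 -0.1149  0.0561] turn [ 0.0257  0.0018 -0.0766] | ang 4.6
```

Request:
step_arm:
  increments:
    - [[-0.03,-0.015,-0.002],[0,0,0],0.32]
    - [[-0.07,-0.035,-0.004],[0,0,0],0.32]
    - [[-0.115,-0.058,-0.006],[0,0,-0.01],0.32]
    - [[-0.16,-0.08,-0.008],[0.005,0,-0.02],0.32]
    - [[-0.2,-0.1,-0.011],[0.01,0,-0.03],0.32]
    - [[-0.24,-0.115,-0.01],[0.013,0,-0.03],0.32]
    - [[-0.285,-0.12,-0.003],[0.013,0,-0.04],0.32]
    - [[-0.33,-0.12,0.005],[0.018,0,-0.05],0.32]
    - [[-0.375,-0.12,0.015],[0.02,0.002,-0.06],0.32]
    - [[-0.42,-0.118,0.025],[0.025,0.002,-0.076],0.32]

```text
time_s: 45.5
tcp_pos: [0.4729, 0.3656, 0.1338]
eef_rot: [180.0, -15.1, -65.4]
contact_force: [1.2, -0.1, -0.4]
gripper_width: 0.0597
```

Run:
```python
from h import *
st()
got([.4396,.4443,.035],-65.3,15)
c=cap("top");crop(c,(130,130,370,280),3.3,"t39.png")
```

```text
t45.5 [0.4729 0.3656 0.1338] [179.96 -15.06 -65.45] F [ 1.2 -0.1 -0.4] w0.0597 q [ 64.  21. -19.  13. -61. -47.]
shift [-0.1081 -0.0024  0.0732] turn [ 0.0013 -0.0011 -0.0025] | ang 0.2
```

Request:
step_arm:
  increments:
    - [[-0.025,0,0.01],[0,0,0],0.32]
    - [[-0.055,-0.001,0.025],[0,0,0],0.32]
    - [[-0.08,-0.002,0.045],[0,0,0],0.32]
    - [[-0.098,-0.002,0.06],[0,0,-0.002],0.32]
    - [[-0.106,-0.002,0.07],[0,0,-0.002],0.32]
    - [[-0.108,-0.002,0.073],[0,0,-0.002],0.32]
    - [[-0.108,-0.002,0.073],[0,0,-0.002],0.32]

```text
time_s: 46.25
tcp_pos: [0.4403, 0.4427, 0.0371]
eef_rot: [180.0, -15.0, -65.4]
contact_force: [0.4, 0.1, 0.6]
gripper_width: 0.0598
```

Run:
```python
from h import *
st()
got([.4396,.4443,.0095],-65.3,15)
c=cap("top");w=lambda p,z:ray(c,np.array(p)/3.3+[130,130],z)
ctr,u,s=rect(w([(540,333),(658,303),(680,366),(558,399)],.006));b=w([(642,344)],.011)[0];print("lid3",ctr,np.degrees(np.arctan2(u[1],u[0])),s,b)
crop(c,(120,180,260,280),5,"t40.png");crop(cap("side"),(170,130,290,230),6,"s40.png")
```

```text
t46.2 [0.4403 0.4427 0.0371] [179.97 -15.04 -65.35] F [0.4 0.1 0.6] w0.0598 q [ 69.  30. -19.  13. -53. -54.]
shift [-0.0088 -0.0001  0.0262] turn [ 0.0008 -0.0007 -0.0009] | ang 0.1
lid3 [0.43639941 0.00944875] 105.49677753448486 [110.63311005  59.64279938] [ 0.44103669 -0.01848289  0.011     ]
```

Request:
step_arm:
  increments:
    - [[-0.004,0,0.012],[0,0,0],0.32]
    - [[-0.007,0,0.02],[0,0,0],0.32]
    - [[-0.0088,0,0.026],[0,0,0],0.32]
    - [[-0.009,0,0.0275],[0,0,0],0.4]
    - [[-0.009,0,0.0275],[0,0,0],0.55]
    - [[-0.009,0,0.0275],[0,0,0],0.7]
    - [[-0.009,0,0.0275],[0,0,0],0.7]
    - [[-0.009,0,0.0275],[0,0,0],0.7]
    - [[-0.009,0,0.0275],[0,0,0],0.7]
  force: 35

```text
time_s: 47.25
tcp_pos: [0.4394, 0.4449, 0.0086]
eef_rot: [-180.0, -15.0, -65.3]
contact_force: [0.0, 0.7, 2.3]
gripper_width: 0.0392
```

Request:
step_arm:
  increments:
    - [[0.001,0,-0.005],[0,0,0],0.7]
    - [[0.005,0,-0.02],[0,0,0],0.7]
    - [[0.011,0,-0.045],[0,0,0],0.7]
    - [[0.018,0,-0.07],[0,0,0],0.7]
    - [[0.018,0,-0.07],[0,0,0],0.7]

```text
time_s: 47.75
tcp_pos: [0.44, 0.4474, 0.0844]
eef_rot: [-179.7, -14.8, -65.4]
contact_force: [-0.2, 1.4, -0.3]
gripper_width: 0.0397
```

Run:
```python
from h import *
st()
c=cap("top");crop(c,(120,180,260,280),5,"t41.png");crop(cap("side"),(170,130,290,230),6,"s41.png")
got([.52,.25,.085],-50,15)
```

```text
t47.8 [0.44   0.4474 0.0844] [-179.73  -14.79  -65.37] F [-0.2  1.4 -0.3] w0.0397 q [ 70.  27. -16.  13. -58. -53.]
shift [0.2054 0.0079 0.0508] turn [ 0.0685  0.0011 -0.2592] | ang 15.4
```

Request:
step_arm:
  increments:
    - [[0.015,0,0.003],[0.005,0,-0.02],0.7]
    - [[0.04,0.001,0.009],[0.012,0,-0.05],0.7]
    - [[0.075,0.002,0.018],[0.025,0,-0.09],0.7]
    - [[0.11,0.004,0.027],[0.036,0,-0.14],0.7]
    - [[0.145,0.005,0.035],[0.048,0,-0.18],0.7]
    - [[0.175,0.007,0.043],[0.06,0,-0.22],0.7]
    - [[0.2054,0.008,0.051],[0.0685,0.001,-0.259],0.7]

```text
time_s: 48.55
tcp_pos: [0.5196, 0.2469, 0.0836]
eef_rot: [179.8, -15.1, -49.8]
contact_force: [0.3, -0.0, -0.6]
gripper_width: 0.0392
```

Run:
```python
from h import *
st()
got([.485,-.0425,.085],-1.2,15)
```

```text
t48.5 [0.5196 0.2469 0.0836] [179.8  -15.07 -49.83] F [ 0.3 -0.  -0.6] w0.0392 q [ 54.  18. -33.  21. -44. -30.]
shift [0.1924 0.213  0.051 ] turn [ 2.234e-01  3.000e-04 -8.198e-01] | ang 48.7
```

Request:
step_arm:
  increments:
    - [[0.01,0.012,0.003],[0.012,0,-0.043],0.7]
    - [[0.03,0.033,0.008],[0.034,0,-0.126],0.7]
    - [[0.052,0.058,0.014],[0.06,0,-0.222],0.7]
    - [[0.075,0.083,0.02],[0.087,0,-0.32],0.7]
    - [[0.098,0.108,0.026],[0.114,0,-0.418],0.7]
    - [[0.121,0.134,0.032],[0.14,0,-0.515],0.7]
    - [[0.144,0.159,0.038],[0.167,0,-0.614],0.7]
    - [[0.165,0.182,0.044],[0.191,0,-0.703],0.7]
    - [[0.183,0.202,0.049],[0.212,0,-0.78],0.7]
    - [[0.1924,0.213,0.051],[0.2234,0,-0.82],0.7]

```text
time_s: 49.55
tcp_pos: [0.4825, -0.0423, 0.0843]
eef_rot: [-179.9, -15.0, -1.2]
contact_force: [0.9, 0.0, -0.9]
gripper_width: 0.0392
```

Run:
```python
from h import *
st()
got([.506,-.0422,.026],-1.2,15)
```

```text
t49.5 [ 0.4825 -0.0423  0.0843] [-179.94  -14.96   -1.22] F [ 0.9  0.  -0.9] w0.0392 q [ 22.   3. -52.  16. -22.  52.]
shift [ 0.0076 -0.0006  0.0624] turn [-0.0009  0.0008 -0.0004] | ang 0.1
```

Request:
step_arm:
  increments:
    - [[0.002,0,0.015],[0,0,0],0.7]
    - [[0.004,0,0.035],[0,0,0],0.7]
    - [[0.006,0,0.05],[0,0,0],0.7]
    - [[0.0075,-0.0005,0.059],[0,0,0],0.7]
    - [[0.0076,-0.0005,0.0625],[0,0,0],0.7]
    - [[0.0076,-0.0005,0.0625],[0,0,0],0.7]

```text
time_s: 50.15
tcp_pos: [0.5078, -0.0411, 0.0274]
eef_rot: [-179.9, -14.8, -1.4]
contact_force: [-0.1, -0.4, -1.2]
gripper_width: 0.0395
```

Run:
```python
from h import *
st()
c=cap("top");crop(c,(290,140,390,240),7,"t42.png")
got([.517,-.0424,.0205],-1.2,15)
```

```text
t50.1 [ 0.5078 -0.0411  0.0274] [-179.86  -14.77   -1.36] F [-0.1 -0.4 -1.2] w0.0395 q [ 17.  11. -58.  35.  -8.  38.]
shift [0.0071 0.0014 0.0094] turn [-0.002   0.0035 -0.0027] | ang 0.3
```

Request:
step_arm:
  increments:
    - [[0.002,0,0.003],[0,0.001,0],0.7]
    - [[0.004,0.0005,0.006],[0,0.002,0],0.7]
    - [[0.006,0.001,0.008],[-0.002,0.003,-0.002],0.7]
    - [[0.0072,0.001,0.0094],[-0.002,0.003,-0.002],0.7]
    - [[0.0072,0.001,0.0094],[-0.002,0.003,-0.002],0.7]

```text
time_s: 50.7
tcp_pos: [0.5192, -0.0415, 0.0229]
eef_rot: [-179.8, -14.9, -1.2]
contact_force: [-0.3, 0.8, 0.2]
gripper_width: 0.0391
```

Run:
```python
from h import *
st()
got([.5475,-.043,.0202],-1.2,15)
```

```text
t50.7 [ 0.5192 -0.0415  0.0229] [-179.83  -14.87   -1.21] F [-0.3  0.8  0.2] w0.0391 q [ 15.  12. -58.  39.  -6.  35.]
shift [0.0267 0.0009 0.0099] turn [-0.0029  0.0022 -0.0001] | ang 0.2
```

Request:
step_arm:
  increments:
    - [[0.003,0,0.002],[0,0,0],0.7]
    - [[0.006,0,0.004],[0,0.001,0],0.7]
    - [[0.009,0.0005,0.005],[0,0.002,0],0.7]
    - [[0.012,0.0005,0.006],[-0.001,0.002,0],0.7]
    - [[0.015,0.0009,0.007],[-0.001,0.002,0],0.7]
    - [[0.018,0.0009,0.008],[-0.002,0.002,0],0.7]
    - [[0.021,0.0009,0.0085],[-0.003,0.002,0],0.7]
    - [[0.024,0.0009,0.0093],[-0.003,0.002,0],0.7]
    - [[0.0267,0.0009,0.0099],[-0.003,0.002,0],0.7]
    - [[0.0267,0.0009,0.0099],[-0.003,0.002,0],0.7]

```text
time_s: 51.7
tcp_pos: [0.5482, -0.0426, 0.0205]
eef_rot: [-180.0, -15.0, -1.2]
contact_force: [-0.3, -0.0, -0.5]
gripper_width: 0.0392
```

Run:
```python
from h import *
st()
got([.5475,-.043,.0195],-1.2,15)
```

```text
t51.7 [ 0.5482 -0.0426  0.0205] [-179.98  -15.03   -1.2 ] F [-0.3 -0.  -0.5] w0.0392 q [ 16.  15. -53.  31.  -9.  42.]
shift [-0.001   0.0004  0.0008] turn [-0.0003 -0.0005 -0.    ] | ang 0.0
```

Release and withdraw exactly as before.

Request:
step_arm:
  increments:
    - [[0,0,0.0005],[0,0,0],0.7]
    - [[0,0,0.0012],[0,0,0],0.7]
    - [[0,0,0.0012],[0,0,0],0.45]
    - [[0,0,0.0012],[0,0,0],0.45]
    - [[0,0,0.0012],[0,0,0],0.45]
    - [[0,0,-0.01],[0,0,0],0.45]
    - [[-0.01,0,-0.03],[0,0,0],0.45]
    - [[-0.03,0,-0.06],[0,0,0],0.45]
    - [[-0.04,0,-0.1],[0,0,0],0.45]
    - [[-0.04,0,-0.13],[0,0,0],0.45]

```text
time_s: 52.7
tcp_pos: [0.4733, -0.0414, 0.1367]
eef_rot: [-180.0, -15.0, -1.2]
contact_force: [1.5, -0.1, 0.4]
gripper_width: 0.0484
```

Run:
```python
from h import *
st()
d=cap("side");crop(d,(300,190,390,260),8,"s43.png");c=cap("top");crop(c,(290,140,390,240),7,"t43.png")
go([.48,-.08,.29],-45)
```

```text
t52.7 [ 0.4733 -0.0414  0.1367] [-179.95  -14.97   -1.2 ] F [ 1.5 -0.1  0.4] w0.0484 q [ 24.  -3. -47.  12. -32.  56.]
shift [ 0.0437  0.0392 -0.1436] turn [-0.1063 -0.2549  0.7604] | ang 46.4
```

Request:
step_arm:
  increments:
    - [[0.004,0,-0.03],[-0.01,-0.03,0.08],0.8]
    - [[0.01,0.004,-0.065],[-0.02,-0.06,0.18],0.8]
    - [[0.018,0.01,-0.1],[-0.035,-0.09,0.28],0.9]
    - [[0.027,0.018,-0.125],[-0.05,-0.125,0.38],1]
    - [[0.035,0.026,-0.14],[-0.065,-0.16,0.49],1]
    - [[0.042,0.034,-0.144],[-0.08,-0.2,0.6],1]
    - [[0.044,0.039,-0.144],[-0.1,-0.25,0.74],1]
    - [[0.044,0.039,-0.144],[-0.106,-0.255,0.76],1]

```text
time_s: 53.6
tcp_pos: [0.4808, -0.0811, 0.2851]
eef_rot: [179.5, 0.3, -45.4]
contact_force: [0.0, 0.7, -0.8]
gripper_width: 0.0001
```

Run:
```python
from h import *
st();go([.633,-.167,.275],-90)
```

```text
t53.6 [ 0.4808 -0.0811  0.2851] [179.47   0.29 -45.35] F [ 0.   0.7 -0.8] w0.0001 q [ 14.   1. -16.   0. -73.  31.]
shift [ 0.1681 -0.048   0.0088] turn [0.0108 0.0013 0.7792] | ang 44.7
```

Request:
step_arm:
  increments:
    - [[0.02,-0.006,0],[0,0,0.1],1]
    - [[0.05,-0.014,0],[0,0,0.2],1]
    - [[0.08,-0.022,0],[0,0,0.32],1]
    - [[0.11,-0.031,0],[0,0,0.45],1]
    - [[0.14,-0.04,0],[0,0,0.58],1]
    - [[0.16,-0.046,0.004],[0.005,0,0.7],1]
    - [[0.168,-0.048,0.009],[0.01,0.001,0.779],1]
    - [[0.168,-0.048,0.009],[0.01,0.001,0.779],1]

```text
time_s: 54.4
tcp_pos: [0.6322, -0.1657, 0.2737]
eef_rot: [179.9, -0.0, -89.7]
contact_force: [-0.4, 0.1, -0.6]
gripper_width: 0.0006
```

Request:
step_arm:
  increments:
    - [[0,0,0.015],[0,0,0],1]
    - [[0,0,0.03],[0,0,0],1]
    - [[0,0,0.045],[0,0,0],1]
    - [[0,0,0.058],[0,0,0],1]
    - [[0,0,0.07],[0,0,0],1]
    - [[0,0,0.082],[0,0,0],1]
    - [[0,0,0.094],[0,0,0],1]
    - [[0,0,0.105],[0,0,0],1]
    - [[0,0,0.112],[0,0,0],1]
    - [[0,0,0.116],[0,0,0],1]

```text
time_s: 55.4
tcp_pos: [0.6323, -0.1657, 0.1593]
eef_rot: [-180.0, -0.0, -89.7]
contact_force: [-0.4, -3.1, 3.3]
gripper_width: 0.0005
```

Request:
step_arm:
  increments:
    - [[0,0,0.002],[0,0,0],1]
    - [[0,0,0.004],[0,0,0],1]
    - [[0,0,0.006],[0,0,0],1]
    - [[0,0,0.007],[0,0,0],1]
    - [[0,0,0.007],[0,0,0],1]

```text
time_s: 55.9
tcp_pos: [0.6325, -0.1658, 0.154]
eef_rot: [-179.9, -0.0, -89.7]
contact_force: [-3.0, -2.8, 7.3]
gripper_width: 0.0004
```

Request:
step_arm:
  increments:
    - [[0,0,0.001],[0,0,0],1]
    - [[0,0,0.002],[0,0,0],1]
    - [[0,0,0.003],[0,0,0],1]
    - [[0,0,0.004],[0,0,0],1]
    - [[0,0,0.004],[0,0,0],1]

```text
time_s: 56.4
tcp_pos: [0.6325, -0.166, 0.1502]
eef_rot: [-179.9, -0.0, -89.7]
contact_force: [-2.8, -4.0, 7.3]
gripper_width: 0.0001
```

Same force profile: bush moving. Continue to flush.

Request:
step_arm:
  increments:
    - [[0,0,0.002],[0,0,0],1]
    - [[0,0,0.004],[0,0,0],1]
    - [[0,0,0.006],[0,0,0],1]
    - [[0,0,0.008],[0,0,0],1]
    - [[0,0,0.01],[0,0,0],1]
    - [[0,0,0.012],[0,0,0],1]
    - [[0,0,0.013],[0,0,0],1]
    - [[0,0,0.013],[0,0,0],1]

```text
time_s: 57.2
tcp_pos: [0.6325, -0.1659, 0.1371]
eef_rot: [-179.9, -0.0, -89.7]
contact_force: [-2.6, -2.7, 7.8]
gripper_width: 0.0005
```

Request:
step_arm:
  increments:
    - [[0,0,0.001],[0,0,0],1]
    - [[0,0,0.002],[0,0,0],1]
    - [[0,0,0.003],[0,0,0],1]
    - [[0,0,0.004],[0,0,0],1]
    - [[0,0,0.004],[0,0,0],1]

```text
time_s: 57.7
tcp_pos: [0.6326, -0.1657, 0.1339]
eef_rot: [-179.8, -0.0, -89.7]
contact_force: [-5.3, -1.5, 12.4]
gripper_width: 0.0006
```

Request:
step_arm:
  increments:
    - [[0,0,0.001],[0,0,0],1]
    - [[0,0,0.002],[0,0,0],1]
    - [[0,0,0.0025],[0,0,0],1]
    - [[0,0,0.0025],[0,0,0],1]

```text
time_s: 58.1
tcp_pos: [0.6327, -0.1657, 0.1327]
eef_rot: [-179.8, -0.0, -89.6]
contact_force: [-7.5, 0.2, 20.9]
gripper_width: 0.0005
```

Request:
step_arm:
  increments:
    - [[0,0,-0.02],[0,0,0],1]
    - [[0,0,-0.045],[0,0,0],1]
    - [[0,0,-0.07],[0,0,0],1]
    - [[0,0,-0.095],[0,0,0],1]
    - [[0,0,-0.12],[0,0,0],1]
    - [[0,0,-0.14],[0,0,0],1]
    - [[-0.01,0.01,-0.155],[0,0,0],1]
    - [[-0.03,0.05,-0.155],[0,0,-0.1],1]
    - [[-0.05,0.09,-0.155],[0,0,-0.25],1]
    - [[-0.07,0.13,-0.155],[0,0,-0.4],1]

```text
time_s: 59.1
tcp_pos: [0.4996, -0.095, 0.2834]
eef_rot: [-180.0, 0.0, -66.4]
contact_force: [0.4, 1.1, 1.0]
gripper_width: 0.0005
```

Run:
```python
from h import *
st();got([.4725,-.0426,.16],-1.3,15)
crop(cap("side"),(300,190,390,260),8,"s44.png")
```

```text
t59.1 [ 0.4996 -0.095   0.2834] [-1.7995e+02  4.0000e-02 -6.6440e+01] F [0.4 1.1 1. ] w0.0005 q [ 11.   3. -15.  -0. -73.  12.]
shift [-0.0588  0.004   0.1235] turn [ 0.1476  0.2331 -1.1302] | ang 66.7
```

Bush of lid 1 flush (dark). Now fetch it.

Request:
step_arm:
  increments:
    - [[-0.006,0,0],[0.015,0.023,-0.113],0.4]
    - [[-0.014,0,0.01],[0.029,0.046,-0.226],0.4]
    - [[-0.022,0.001,0.03],[0.044,0.07,-0.34],0.4]
    - [[-0.03,0.001,0.05],[0.058,0.093,-0.453],0.4]
    - [[-0.038,0.002,0.07],[0.073,0.116,-0.566],0.4]
    - [[-0.046,0.002,0.09],[0.087,0.139,-0.68],0.4]
    - [[-0.051,0.003,0.11],[0.106,0.169,-0.826],0.4]
    - [[-0.056,0.003,0.12],[0.126,0.2,-0.978],0.4]
    - [[-0.059,0.004,0.1235],[0.1476,0.233,-1.13],0.4]
    - [[-0.059,0.004,0.1235],[0.1476,0.233,-1.13],0.4]

```text
time_s: 60.15
tcp_pos: [0.4728, -0.0436, 0.1596]
eef_rot: [179.9, -15.0, -1.5]
contact_force: [-0.1, 0.3, -0.5]
gripper_width: 0.0525
```

Run:
```python
from h import *
st();got([.525,-.043,.06],-1.2,15);got([.548,-.0428,.020],-1.2,15)
```

```text
t60.1 [ 0.4728 -0.0436  0.1596] [179.95 -14.98  -1.47] F [-0.1  0.3 -0.5] w0.0525 q [ 24.  -5. -45.  11. -36.  57.]
shift [ 0.0247 -0.0021  0.1097] turn [ 0.0022  0.0003 -0.0046] | ang 0.3
shift [ 0.0366 -0.0029  0.1543] turn [ 0.0022  0.0003 -0.0046] | ang 0.3
```

Request:
step_arm:
  increments:
    - [[0.006,0,0.025],[0,0,0],0.4]
    - [[0.013,-0.001,0.055],[0,0,0],0.4]
    - [[0.019,-0.002,0.085],[0,0,-0.004],0.4]
    - [[0.0247,-0.002,0.11],[0.002,0,-0.005],0.4]
    - [[0.029,-0.002,0.13],[0.002,0,-0.005],0.4]
    - [[0.032,-0.002,0.142],[0.002,0,-0.005],0.4]
    - [[0.034,-0.002,0.15],[0.002,0,-0.005],0.4]
    - [[0.0345,-0.002,0.154],[0.002,0,-0.005],0.4]
    - [[0.0345,-0.002,0.1555],[0.002,0,-0.005],0.4]
    - [[0.0345,-0.002,0.1555],[0.002,0,-0.005],0.4]

```text
time_s: 61.15
tcp_pos: [0.5491, -0.0442, 0.0195]
eef_rot: [180.0, -15.0, -1.5]
contact_force: [-0.1, -0.3, -0.4]
gripper_width: 0.0525
```

Request:
step_arm:
  increments:
    - [[0,0,0],[0,0,0],0.4]
    - [[0,0,0],[0,0,0],0.55]
    - [[0,0,0],[0,0,0],0.7]
    - [[0,0,0],[0,0,0],0.7]
    - [[0,0,0],[0,0,0],0.7]
    - [[0,0,0],[0,0,0],0.7]
  force: 35

```text
time_s: 61.75
tcp_pos: [0.5492, -0.0436, 0.02]
eef_rot: [-180.0, -15.1, -1.3]
contact_force: [-1.5, 0.5, 3.1]
gripper_width: 0.0391
```

Run:
```python
from h import *
st();got([.46,-.0430,.11],-1.2,15)
```

```text
t61.8 [ 0.5492 -0.0436  0.02  ] [-180.    -15.11   -1.33] F [-1.5  0.5  3.1] w0.0391 q [ 16.  15. -53.  33.  -8.  41.]
shift [-0.0627  0.0014 -0.1101] turn [ 0.0005 -0.0019 -0.0022] | ang 0.2
```

Request:
step_arm:
  increments:
    - [[-0.002,0,-0.0035],[0,0,0],0.7]
    - [[-0.008,0,-0.007],[0,0,0],0.7]
    - [[-0.015,0,-0.011],[0,0,0],0.7]
    - [[-0.023,0,-0.016],[0,0,0],0.7]
    - [[-0.031,0,-0.021],[0,0,0],0.7]
    - [[-0.039,0.001,-0.027],[0,0,0],0.7]
    - [[-0.046,0.001,-0.034],[0,0,0],0.7]
    - [[-0.052,0.001,-0.05],[0,0,0],0.7]
    - [[-0.057,0.001,-0.08],[0,0,0],0.7]
    - [[-0.0625,0.001,-0.11],[0,-0.002,-0.002],0.7]

```text
time_s: 62.75
tcp_pos: [0.4583, -0.0424, 0.11]
eef_rot: [-180.0, -14.8, -1.2]
contact_force: [0.7, 0.6, 0.0]
gripper_width: 0.0392
```

Run:
```python
from h import *
st();got([.45,-.25,.12],-70,15)
crop(cap("side"),(240,150,400,270),5,"s45.png")
```

```text
t62.8 [ 0.4583 -0.0424  0.11  ] [-179.99  -14.83   -1.2 ] F [0.7 0.6 0. ] w0.0392 q [ 24.  -2. -52.  14. -27.  53.]
shift [-0.0012  0.2078 -0.0107] turn [-0.3092  0.0026  1.1604] | ang 68.8
```

Request:
step_arm:
  increments:
    - [[0,0.01,-0.004],[-0.02,0,0.073],0.7]
    - [[0,0.03,-0.009],[-0.05,0,0.183],0.7]
    - [[0,0.055,-0.011],[-0.083,0,0.31],0.7]
    - [[0,0.08,-0.011],[-0.117,0.001,0.44],0.7]
    - [[0,0.105,-0.011],[-0.151,0.001,0.568],0.7]
    - [[0,0.13,-0.011],[-0.185,0.001,0.696],0.7]
    - [[0,0.155,-0.011],[-0.22,0.002,0.825],0.7]
    - [[0,0.18,-0.011],[-0.254,0.002,0.953],0.7]
    - [[-0.001,0.197,-0.011],[-0.285,0.002,1.07],0.7]
    - [[-0.001,0.208,-0.011],[-0.309,0.003,1.16],0.7]

```text
time_s: 63.8
tcp_pos: [0.4509, -0.2514, 0.1202]
eef_rot: [-179.9, -15.1, -70.4]
contact_force: [-1.0, 0.0, -1.0]
gripper_width: 0.0389
```

Run:
```python
from h import *
st()
a=np.radians(2.4);c0=np.array([.4993,-.3663]);tx=np.array([np.cos(a),np.sin(a)]);u=np.array([np.sin(a),-np.cos(a)])
for s in(0,-.078): print(c0+s*tx-.032*u)
p=c0-.032*u;got([*p,.06],-87.6,15)
```

```text
t63.8 [ 0.4509 -0.2514  0.1202] [-179.87  -15.08  -70.36] F [-1.  0. -1.] w0.0389 q [  2.   6. -46.  25. -36.  -2.]
[ 0.49795998 -0.33432807]
[ 0.4200284  -0.33759437]
shift [ 0.075  -0.0162  0.0826] turn [-0.0803 -0.0011  0.2906] | ang 17.3
```

Request:
step_arm:
  increments:
    - [[0.02,-0.004,0],[-0.015,0,0.05],0.7]
    - [[0.04,-0.009,0.005],[-0.03,0,0.12],0.7]
    - [[0.058,-0.013,0.015],[-0.05,0,0.19],0.7]
    - [[0.07,-0.016,0.035],[-0.07,0,0.25],0.7]
    - [[0.075,-0.016,0.055],[-0.08,-0.001,0.29],0.7]
    - [[0.075,-0.016,0.075],[-0.08,-0.001,0.29],0.7]
    - [[0.075,-0.016,0.083],[-0.08,-0.001,0.29],0.7]
    - [[0.075,-0.016,0.083],[-0.08,-0.001,0.29],0.7]

```text
time_s: 64.6
tcp_pos: [0.4978, -0.3333, 0.0587]
eef_rot: [179.9, -15.0, -87.2]
contact_force: [-0.7, 0.7, -0.3]
gripper_width: 0.0393
```

Run:
```python
from h import *
st();got([.498,-.3343,.0155],-87.6,15)
c=cap("top");crop(c,(390,140,490,290),4,"t46.png");crop(cap("side"),(300,220,480,390),4,"s46.png")
```

```text
t64.6 [ 0.4978 -0.3333  0.0587] [179.86 -14.99 -87.22] F [-0.7  0.7 -0.3] w0.0393 q [ -7.  19. -39.  28. -33. -13.]
shift [-0.0102 -0.0003  0.042 ] turn [0.0007 0.0001 0.0064] | ang 0.4
```

Request:
step_arm:
  increments:
    - [[-0.003,0,0.014],[0,0,0.003],0.7]
    - [[-0.006,0,0.028],[0,0,0.006],0.7]
    - [[-0.009,0,0.037],[0,0,0.006],0.7]
    - [[-0.01,0,0.041],[0,0,0.006],0.7]
    - [[-0.01,0,0.043],[0,0,0.006],0.7]
    - [[-0.01,0,0.043],[0,0,0.006],0.5]
    - [[-0.01,0,0.043],[0,0,0.006],0.45]
    - [[-0.01,0,0.043],[0,0,0.006],0.45]
    - [[-0.01,0,0.02],[0,0,0.006],0.45]
    - [[-0.01,0,-0.03],[0,0,0.006],0.45]

```text
time_s: 65.7
tcp_pos: [0.4952, -0.3158, 0.0835]
eef_rot: [179.7, -14.9, -87.6]
contact_force: [1.6, -1.7, 0.4]
gripper_width: 0.0482
```

Run:
```python
from h import *
st()
crop(cap("side"),(300,220,480,390),4,"s47.png")
got([.45,-.16,.20],-80,15)
```

```text
t65.7 [ 0.4952 -0.3158  0.0835] [179.66 -14.91 -87.57] F [ 1.6 -1.7  0.4] w0.0482 q [ -5.  17. -37.  25. -37. -13.]
shift [-0.124   0.0431 -0.144 ] turn [ 0.0272 -0.0016 -0.1276] | ang 7.5
```

Request:
step_arm:
  increments:
    - [[-0.01,0,-0.04],[0,0,0],0.32]
    - [[-0.025,0.005,-0.085],[0,0,0],0.32]
    - [[-0.045,0.01,-0.12],[0,0,-0.02],0.32]
    - [[-0.07,0.02,-0.135],[0.01,0,-0.05],0.32]
    - [[-0.1,0.033,-0.142],[0.02,0,-0.09],0.32]
    - [[-0.124,0.043,-0.144],[0.027,-0.002,-0.128],0.32]

```text
time_s: 66.35
tcp_pos: [0.4482, -0.1595, 0.194]
eef_rot: [179.9, -14.9, -79.9]
contact_force: [0.4, 0.7, -0.4]
gripper_width: 0.0594
```

Run:
```python
from h import *
st()
got([.43,.06,.12],-74.5,15)
```

```text
t66.3 [ 0.4482 -0.1595  0.194 ] [179.86 -14.87 -79.93] F [ 0.4  0.7 -0.4] w0.0594 q [ 16.  -0. -39.  18. -55. -17.]
shift [-0.231  -0.0205  0.0152] turn [ 0.0269  0.0024 -0.0916] | ang 5.5
```

Request:
step_arm:
  increments:
    - [[-0.03,-0.003,-0.006],[0,0,0],0.32]
    - [[-0.065,-0.006,-0.01],[0,0,-0.02],0.32]
    - [[-0.105,-0.009,-0.012],[0.01,0,-0.04],0.32]
    - [[-0.145,-0.013,-0.01],[0.015,0,-0.06],0.32]
    - [[-0.185,-0.016,-0.003],[0.02,0,-0.08],0.32]
    - [[-0.215,-0.019,0.007],[0.027,0.002,-0.09],0.32]
    - [[-0.231,-0.0205,0.015],[0.027,0.002,-0.0916],0.32]
    - [[-0.231,-0.0205,0.015],[0.027,0.002,-0.0916],0.32]

```text
time_s: 67.15
tcp_pos: [0.4301, 0.0599, 0.1181]
eef_rot: [179.7, -15.0, -74.4]
contact_force: [-0.2, -1.0, -0.8]
gripper_width: 0.0594
```

Run:
```python
from h import *
st()
c=cap("top");crop(c,(250,180,370,290),6,"t48.png");crop(cap("side"),(220,170,340,270),6,"s48.png")
```

```text
t67.2 [0.4301 0.0599 0.1181] [179.75 -15.02 -74.41] F [-0.2 -1.  -0.8] w0.0594 q [ 46.   5. -45.  17. -50. -42.]
```

Run:
```python
from h import *
c=cap("top");w=lambda p,z:ray(c,np.array(p)/6+[250,180],z)
b=w([(447,323)],.011)[0];P=w([(302,322),(470,280),(492,352),(330,390)],.014);print(b,P)
d=P[1]-P[0];e=P[2]-P[3];print(np.degrees(np.arctan2(d[1],d[0])),np.degrees(np.arctan2(e[1],e[0])))
a=np.radians(-74.5);u=np.array([np.cos(a),np.sin(a)]);p=b[:2]-.0592*u;print("tcp from bush",p)
got([.426,.039,.035],-74.5,15)
```

```text
[ 0.44221141 -0.01834706  0.011     ] [[ 0.44196603  0.05102462  0.014     ]
 [ 0.4626767  -0.02921319  0.014     ]
 [ 0.42831599 -0.03982379  0.014     ]
 [ 0.40967908  0.03729984  0.014     ]]
-75.52693792534045 -76.41492329178608
tcp from bush [0.4263909  0.03869987]
shift [-0.0048  0.0093  0.0861] turn [ 0.0029  0.0003 -0.0012] | ang 0.2
```

Request:
step_arm:
  increments:
    - [[-0.001,0.003,0.02],[0,0,0.005],0.32]
    - [[-0.002,0.006,0.042],[0,0,0.01],0.32]
    - [[-0.004,0.009,0.064],[0,0,0.014],0.32]
    - [[-0.0048,0.0093,0.08],[0.003,0,0.014],0.32]
    - [[-0.0048,0.0093,0.086],[0.003,0,0.014],0.32]
    - [[-0.0048,0.0093,0.086],[0.003,0,0.014],0.32]

```text
time_s: 67.9
tcp_pos: [0.4259, 0.0383, 0.0347]
eef_rot: [-179.8, -15.0, -75.5]
contact_force: [-0.3, 0.8, 0.0]
gripper_width: 0.0594
```

Run:
```python
from h import *
st()
got([.426,.039,.0088],-75.3,15)
c=cap("top");crop(c,(250,180,370,290),6,"t49.png");crop(cap("side"),(220,170,340,270),6,"s49.png")
```

```text
t67.9 [0.4259 0.0383 0.0347] [-179.81  -15.02  -75.46] F [-0.3  0.8  0. ] w0.0594 q [ 43.  11. -54.  24. -34. -50.]
shift [-0.0074 -0.0002  0.0249] turn [-0.0026 -0.0003 -0.0028] | ang 0.2
```

Aligned; descend, grip, lift.

Request:
step_arm:
  increments:
    - [[-0.003,0,0.01],[0,0,0],0.32]
    - [[-0.006,0,0.019],[0,0,0],0.32]
    - [[-0.0074,0,0.0245],[0,0,0],0.32]
    - [[-0.0076,0,0.026],[0,0,0],0.4]
    - [[-0.0076,0,0.026],[0,0,0],0.55]
    - [[-0.0076,0,0.026],[0,0,0],0.7]
    - [[-0.0076,0,0.026],[0,0,0],0.7]
    - [[-0.0076,0,0.026],[0,0,0],0.7]
    - [[-0.0076,0,0.026],[0,0,0],0.7]
  force: 35

```text
time_s: 68.9
tcp_pos: [0.4263, 0.0399, 0.0083]
eef_rot: [-179.7, -15.0, -75.4]
contact_force: [-2.0, -1.0, 6.2]
gripper_width: 0.0395
```

Request:
step_arm:
  increments:
    - [[0.001,0,-0.005],[0,0,0],0.7]
    - [[0.005,0,-0.02],[0,0,0],0.7]
    - [[0.011,0,-0.045],[0,0,0],0.7]
    - [[0.018,0,-0.07],[0,0,0],0.7]
    - [[0.018,0,-0.07],[0,0,0],0.7]

```text
time_s: 69.4
tcp_pos: [0.4271, 0.0423, 0.0828]
eef_rot: [-179.5, -14.8, -75.4]
contact_force: [1.0, 0.5, -1.0]
gripper_width: 0.0391
```

Run:
```python
from h import *
st()
got([.45,.02,.12],-40,15)
got([.46,-.0425,.11],-1.2,15)
crop(cap("side"),(220,150,340,250),6,"s50.png")
```

```text
t69.4 [0.4271 0.0423 0.0828] [-179.47  -14.8   -75.43] F [ 1.   0.5 -1. ] w0.0391 q [ 44.   7. -49.  20. -43. -45.]
shift [ 0.036  -0.0169 -0.0288] turn [ 0.15    0.0006 -0.5976] | ang 35.3
shift [ 0.0944 -0.0106 -0.0031] turn [ 0.3251 -0.0028 -1.2517] | ang 74.1
```

Request:
step_arm:
  increments:
    - [[0.006,-0.001,-0.006],[0.02,0,-0.08],0.7]
    - [[0.016,-0.005,-0.012],[0.052,0,-0.2],0.7]
    - [[0.026,-0.01,-0.016],[0.086,0,-0.33],0.7]
    - [[0.036,-0.014,-0.018],[0.12,0,-0.46],0.7]
    - [[0.046,-0.016,-0.017],[0.153,0,-0.59],0.7]
    - [[0.056,-0.016,-0.015],[0.187,-0.001,-0.72],0.7]
    - [[0.066,-0.015,-0.012],[0.221,-0.002,-0.85],0.7]
    - [[0.076,-0.014,-0.009],[0.255,-0.002,-0.98],0.7]
    - [[0.087,-0.012,-0.006],[0.29,-0.003,-1.115],0.7]
    - [[0.0944,-0.0106,-0.003],[0.325,-0.003,-1.25],0.7]

```text
time_s: 70.45
tcp_pos: [0.4572, -0.0435, 0.1065]
eef_rot: [179.7, -14.6, -3.1]
contact_force: [-0.3, 0.0, -0.9]
gripper_width: 0.0394
```

Run:
```python
from h import *
st()
got([.485,-.0425,.085],-1.2,15)
got([.507,-.0422,.026],-1.2,15)
```

```text
t70.5 [ 0.4572 -0.0435  0.1065] [179.73 -14.64  -3.12] F [-0.3  0.  -0.9] w0.0394 q [ 25.  -2. -53.  16. -27.  49.]
shift [ 0.0214 -0.0026  0.0278] turn [ 0.0133  0.0064 -0.0323] | ang 2.0
shift [ 0.0277 -0.0044  0.0904] turn [ 0.0133  0.0064 -0.0323] | ang 2.0
```

Request:
step_arm:
  increments:
    - [[0.007,-0.001,0.009],[0.005,0.002,-0.012],0.7]
    - [[0.014,-0.002,0.018],[0.01,0.005,-0.025],0.7]
    - [[0.0214,-0.003,0.028],[0.013,0.006,-0.032],0.7]
    - [[0.0235,-0.003,0.043],[0.013,0.006,-0.032],0.7]
    - [[0.025,-0.004,0.06],[0.013,0.006,-0.032],0.7]
    - [[0.0265,-0.004,0.077],[0.013,0.006,-0.032],0.7]
    - [[0.0275,-0.0044,0.087],[0.013,0.006,-0.032],0.7]
    - [[0.0277,-0.0044,0.09],[0.013,0.006,-0.032],0.7]
    - [[0.0277,-0.0044,0.09],[0.013,0.006,-0.032],0.7]

```text
time_s: 71.35
tcp_pos: [0.5077, -0.0423, 0.0272]
eef_rot: [-179.9, -14.7, -1.6]
contact_force: [-0.8, -0.7, -0.6]
gripper_width: 0.0397
```

Run:
```python
from h import *
st()
c=cap("top");crop(c,(290,140,390,240),7,"t51.png")
got([.518,-.0424,.0205],-1.2,15)
```

```text
t71.3 [ 0.5077 -0.0423  0.0272] [-179.94  -14.68   -1.56] F [-0.8 -0.7 -0.6] w0.0397 q [ 17.  11. -58.  35.  -8.  38.]
shift [ 0.0083 -0.0002  0.0096] turn [ 0.0004  0.0048 -0.006 ] | ang 0.4
```

Request:
step_arm:
  increments:
    - [[0.002,0,0.003],[0,0.001,0],0.7]
    - [[0.004,-0.0005,0.006],[0,0.002,0],0.7]
    - [[0.006,-0.0008,0.008],[0,0.004,-0.003],0.7]
    - [[0.0083,-0.001,0.0096],[0,0.005,-0.006],0.7]
    - [[0.0083,-0.001,0.0096],[0,0.005,-0.006],0.7]

```text
time_s: 71.9
tcp_pos: [0.5203, -0.0416, 0.0236]
eef_rot: [-179.9, -15.0, -1.1]
contact_force: [0.0, 0.6, -1.3]
gripper_width: 0.0394
```

Run:
```python
from h import *
st()
got([.547,-.0420,.0202],-1.2,15)
```

```text
t71.9 [ 0.5203 -0.0416  0.0236] [-179.86  -14.96   -1.13] F [ 0.   0.6 -1.3] w0.0394 q [ 15.  12. -58.  39.  -6.  35.]
shift [ 0.0249 -0.0001  0.0102] turn [-0.0027  0.0007  0.0012] | ang 0.2
```

Request:
step_arm:
  increments:
    - [[0.003,0,0.002],[0,0,0],0.7]
    - [[0.006,0,0.004],[0,0,0],0.7]
    - [[0.009,0,0.0055],[0,0,0],0.7]
    - [[0.012,0,0.0067],[-0.001,0,0],0.7]
    - [[0.015,0,0.0075],[-0.001,0,0],0.7]
    - [[0.018,0,0.0083],[-0.002,0,0],0.7]
    - [[0.021,0,0.0092],[-0.003,0,0.001],0.7]
    - [[0.023,0,0.0097],[-0.003,0,0.001],0.7]
    - [[0.0249,0,0.0102],[-0.003,0,0.001],0.7]
    - [[0.0249,0,0.0102],[-0.003,0,0.001],0.7]

```text
time_s: 72.9
tcp_pos: [0.5471, -0.0419, 0.0202]
eef_rot: [180.0, -15.0, -1.2]
contact_force: [0.5, 0.0, -0.5]
gripper_width: 0.0395
```

Request:
step_arm:
  increments:
    - [[0,0,0.0005],[0,0,0],0.7]
    - [[0,0,0.0012],[0,0,0],0.7]
    - [[0,0,0.0012],[0,0,0],0.45]
    - [[0,0,0.0012],[0,0,0],0.45]
    - [[0,0,0.0012],[0,0,0],0.45]
    - [[0,0,-0.01],[0,0,0],0.45]
    - [[-0.01,0,-0.03],[0,0,0],0.45]
    - [[-0.03,0,-0.06],[0,0,0],0.45]
    - [[-0.04,0,-0.1],[0,0,0],0.45]
    - [[-0.04,0,-0.13],[0,0,0],0.45]

```text
time_s: 73.9
tcp_pos: [0.4725, -0.0405, 0.1366]
eef_rot: [-180.0, -14.9, -1.2]
contact_force: [1.5, -0.6, 0.2]
gripper_width: 0.0483
```

Run:
```python
from h import *
st()
d=cap("side");crop(d,(300,190,390,260),8,"s53.png");c=cap("top");crop(c,(290,140,390,240),7,"t53.png")
go([.48,-.08,.29],-45)
```

```text
t73.9 [ 0.4725 -0.0405  0.1366] [-179.97  -14.91   -1.19] F [ 1.5 -0.6  0.2] w0.0483 q [ 24.  -3. -47.  12. -32.  56.]
shift [ 0.0444  0.0401 -0.1436] turn [-0.1055 -0.254   0.7606] | ang 46.3
```

Request:
step_arm:
  increments:
    - [[0.004,0,-0.03],[-0.01,-0.03,0.08],0.8]
    - [[0.01,0.004,-0.065],[-0.02,-0.06,0.18],0.8]
    - [[0.018,0.01,-0.1],[-0.035,-0.09,0.28],0.9]
    - [[0.027,0.018,-0.125],[-0.05,-0.125,0.38],1]
    - [[0.035,0.026,-0.14],[-0.065,-0.16,0.49],1]
    - [[0.042,0.034,-0.144],[-0.08,-0.2,0.6],1]
    - [[0.044,0.04,-0.144],[-0.1,-0.25,0.74],1]
    - [[0.044,0.04,-0.144],[-0.106,-0.254,0.76],1]

```text
time_s: 74.8
tcp_pos: [0.4802, -0.0812, 0.2849]
eef_rot: [179.4, 0.3, -45.3]
contact_force: [-0.3, 0.3, -0.4]
gripper_width: 0.0007
```

Run:
```python
from h import *
st();go([.633,-.167,.275],-90)
```

```text
t74.8 [ 0.4802 -0.0812  0.2849] [179.43   0.27 -45.35] F [-0.3  0.3 -0.4] w0.0007 q [ 14.   1. -16.   0. -73.  31.]
shift [ 0.1685 -0.0485  0.0086] turn [1.130e-02 6.000e-04 7.793e-01] | ang 44.7
```

Request:
step_arm:
  increments:
    - [[0.02,-0.006,0],[0,0,0.1],1]
    - [[0.05,-0.014,0],[0,0,0.2],1]
    - [[0.08,-0.022,0],[0,0,0.32],1]
    - [[0.11,-0.031,0],[0,0,0.45],1]
    - [[0.14,-0.04,0],[0,0,0.58],1]
    - [[0.16,-0.046,0.004],[0.005,0,0.7],1]
    - [[0.1685,-0.0485,0.009],[0.011,0.001,0.779],1]
    - [[0.1685,-0.0485,0.009],[0.011,0.001,0.779],1]

```text
time_s: 75.6
tcp_pos: [0.6323, -0.1658, 0.2736]
eef_rot: [180.0, -0.0, -89.7]
contact_force: [-0.1, -0.6, 0.7]
gripper_width: 0.0005
```

Request:
step_arm:
  increments:
    - [[0,0,0.015],[0,0,0],1]
    - [[0,0,0.03],[0,0,0],1]
    - [[0,0,0.045],[0,0,0],1]
    - [[0,0,0.058],[0,0,0],1]
    - [[0,0,0.07],[0,0,0],1]
    - [[0,0,0.082],[0,0,0],1]
    - [[0,0,0.094],[0,0,0],1]
    - [[0,0,0.105],[0,0,0],1]
    - [[0,0,0.112],[0,0,0],1]
    - [[0,0,0.116],[0,0,0],1]

```text
time_s: 76.6
tcp_pos: [0.6324, -0.1658, 0.1592]
eef_rot: [-179.9, -0.0, -89.7]
contact_force: [-0.4, -3.2, 4.0]
gripper_width: 0.0006
```

Request:
step_arm:
  increments:
    - [[0,0,0.002],[0,0,0],1]
    - [[0,0,0.004],[0,0,0],1]
    - [[0,0,0.006],[0,0,0],1]
    - [[0,0,0.007],[0,0,0],1]
    - [[0,0,0.007],[0,0,0],1]

```text
time_s: 77.1
tcp_pos: [0.6326, -0.1659, 0.1539]
eef_rot: [-179.8, -0.1, -89.7]
contact_force: [-3.0, -2.4, 7.7]
gripper_width: 0.0006
```

Request:
step_arm:
  increments:
    - [[0,0,0.001],[0,0,0],1]
    - [[0,0,0.002],[0,0,0],1]
    - [[0,0,0.003],[0,0,0],1]
    - [[0,0,0.004],[0,0,0],1]
    - [[0,0,0.004],[0,0,0],1]

```text
time_s: 77.6
tcp_pos: [0.6326, -0.1661, 0.1501]
eef_rot: [-179.8, -0.1, -89.7]
contact_force: [-3.0, -3.6, 7.4]
gripper_width: 0.0004
```

Request:
step_arm:
  increments:
    - [[0,0,0.002],[0,0,0],1]
    - [[0,0,0.004],[0,0,0],1]
    - [[0,0,0.006],[0,0,0],1]
    - [[0,0,0.008],[0,0,0],1]
    - [[0,0,0.01],[0,0,0],1]
    - [[0,0,0.012],[0,0,0],1]
    - [[0,0,0.013],[0,0,0],1]
    - [[0,0,0.013],[0,0,0],1]

```text
time_s: 78.4
tcp_pos: [0.6327, -0.166, 0.137]
eef_rot: [-179.8, -0.1, -89.7]
contact_force: [-2.5, -3.5, 7.4]
gripper_width: 0.0003
```

Request:
step_arm:
  increments:
    - [[0,0,0.001],[0,0,0],1]
    - [[0,0,0.002],[0,0,0],1]
    - [[0,0,0.003],[0,0,0],1]
    - [[0,0,0.004],[0,0,0],1]
    - [[0,0,0.004],[0,0,0],1]

```text
time_s: 78.9
tcp_pos: [0.6328, -0.1659, 0.1339]
eef_rot: [-179.8, -0.1, -89.6]
contact_force: [-5.4, -2.1, 13.4]
gripper_width: 0.0008
```

Request:
step_arm:
  increments:
    - [[0,0,0.001],[0,0,0],1]
    - [[0,0,0.002],[0,0,0],1]
    - [[0,0,0.0025],[0,0,0],1]
    - [[0,0,0.0025],[0,0,0],1]

```text
time_s: 79.3
tcp_pos: [0.6328, -0.1658, 0.1326]
eef_rot: [-179.8, -0.1, -89.6]
contact_force: [-8.3, -0.5, 20.6]
gripper_width: 0.0003
```

Request:
step_arm:
  increments:
    - [[0,0,-0.02],[0,0,0],1]
    - [[0,0,-0.045],[0,0,0],1]
    - [[0,0,-0.07],[0,0,0],1]
    - [[0,0,-0.095],[0,0,0],1]
    - [[0,0,-0.12],[0,0,0],1]
    - [[0,0,-0.14],[0,0,0],1]
    - [[-0.01,0.01,-0.155],[0,0,0],1]
    - [[-0.03,0.05,-0.155],[0,0,-0.1],1]
    - [[-0.05,0.09,-0.155],[0,0,-0.25],1]
    - [[-0.07,0.13,-0.155],[0,0,-0.4],1]

```text
time_s: 80.3
tcp_pos: [0.4997, -0.095, 0.2831]
eef_rot: [-179.9, 0.0, -66.4]
contact_force: [0.0, 0.9, 1.7]
gripper_width: 0.0002
```

Run:
```python
from h import *
st();got([.4725,-.0426,.16],-1.3,15)
crop(cap("side"),(300,190,390,260),8,"s54.png")
```

```text
t80.3 [ 0.4997 -0.095   0.2831] [-1.7992e+02  1.0000e-02 -6.6430e+01] F [0.  0.9 1.7] w0.0002 q [ 11.   3. -15.  -0. -73.  12.]
shift [-0.0589  0.0041  0.1231] turn [ 0.1475  0.2322 -1.13  ] | ang 66.6
```

All three bushes pressed. Fetch the last lid.

Request:
step_arm:
  increments:
    - [[-0.006,0,0],[0.015,0.023,-0.113],0.4]
    - [[-0.014,0,0.01],[0.029,0.046,-0.226],0.4]
    - [[-0.022,0.001,0.03],[0.044,0.07,-0.34],0.4]
    - [[-0.03,0.001,0.05],[0.058,0.093,-0.453],0.4]
    - [[-0.038,0.002,0.07],[0.073,0.116,-0.566],0.4]
    - [[-0.046,0.002,0.09],[0.087,0.139,-0.68],0.4]
    - [[-0.051,0.003,0.11],[0.106,0.169,-0.826],0.4]
    - [[-0.056,0.003,0.12],[0.126,0.2,-0.978],0.4]
    - [[-0.059,0.004,0.123],[0.1475,0.232,-1.13],0.4]
    - [[-0.059,0.004,0.123],[0.1475,0.232,-1.13],0.4]

```text
time_s: 81.35
tcp_pos: [0.4729, -0.0438, 0.1599]
eef_rot: [179.9, -15.0, -1.5]
contact_force: [0.9, 0.1, 0.3]
gripper_width: 0.052
```

Run:
```python
from h import *
st();got([.547,-.0425,.020],-1.2,15)
```

```text
t81.3 [ 0.4729 -0.0438  0.1599] [179.95 -14.98  -1.47] F [0.9 0.1 0.3] w0.0520 q [ 24.  -5. -45.  11. -36.  57.]
shift [ 0.0353 -0.0033  0.1543] turn [ 0.0021  0.0003 -0.0045] | ang 0.3
```

Request:
step_arm:
  increments:
    - [[0.006,0,0.025],[0,0,0],0.4]
    - [[0.013,-0.001,0.055],[0,0,0],0.4]
    - [[0.019,-0.002,0.085],[0,0,-0.004],0.4]
    - [[0.0247,-0.003,0.11],[0.002,0,-0.005],0.4]
    - [[0.029,-0.003,0.13],[0.002,0,-0.005],0.4]
    - [[0.031,-0.003,0.142],[0.002,0,-0.005],0.4]
    - [[0.033,-0.003,0.15],[0.002,0,-0.005],0.4]
    - [[0.0335,-0.003,0.154],[0.002,0,-0.005],0.4]
    - [[0.0335,-0.003,0.1555],[0.002,0,-0.005],0.4]
    - [[0.0335,-0.003,0.1555],[0.002,0,-0.005],0.4]

```text
time_s: 82.35
tcp_pos: [0.5483, -0.0432, 0.0194]
eef_rot: [180.0, -15.0, -1.5]
contact_force: [-0.2, -0.1, 0.6]
gripper_width: 0.0526
```

Request:
step_arm:
  increments:
    - [[0,0,0],[0,0,0],0.4]
    - [[0,0,0],[0,0,0],0.55]
    - [[0,0,0],[0,0,0],0.7]
    - [[0,0,0],[0,0,0],0.7]
    - [[0,0,0],[0,0,0],0.7]
    - [[0,0,0],[0,0,0],0.7]
  force: 35

```text
time_s: 82.95
tcp_pos: [0.5484, -0.0427, 0.02]
eef_rot: [-180.0, -15.1, -1.3]
contact_force: [0.4, 1.4, 2.9]
gripper_width: 0.0392
```

Request:
step_arm:
  increments:
    - [[-0.002,0,-0.0035],[0,0,0],0.7]
    - [[-0.008,0,-0.007],[0,0,0],0.7]
    - [[-0.015,0,-0.011],[0,0,0],0.7]
    - [[-0.023,0,-0.016],[0,0,0],0.7]
    - [[-0.031,0,-0.021],[0,0,0],0.7]
    - [[-0.039,0.001,-0.027],[0,0,0],0.7]
    - [[-0.046,0.001,-0.034],[0,0,0],0.7]
    - [[-0.052,0.001,-0.05],[0,0,0],0.7]
    - [[-0.057,0.001,-0.08],[0,0,0],0.7]
    - [[-0.062,0.001,-0.11],[0,-0.002,-0.002],0.7]

```text
time_s: 83.95
tcp_pos: [0.4579, -0.0415, 0.11]
eef_rot: [-180.0, -14.8, -1.2]
contact_force: [1.6, 0.5, -0.1]
gripper_width: 0.0389
```

Run:
```python
from h import *
st();got([.42,-.23,.12],-70,15)
crop(cap("side"),(240,150,400,270),5,"s55.png")
```

```text
t84.0 [ 0.4579 -0.0415  0.11  ] [-179.99  -14.82   -1.19] F [ 1.6  0.5 -0.1] w0.0389 q [ 25.  -2. -52.  14. -27.  53.]
shift [-0.0303  0.1893 -0.0183] turn [-0.3092  0.0029  1.1605] | ang 68.8
```

Run:
```python
from h import *
st(); got([.43,-.24,.12],-70,15)
```

```text
t84.0 [ 0.4587 -0.0411  0.1145] [-179.87  -15.16   -1.19] F [-0.5 -0.9  4.9] w0.0392 q [ 25.  -3. -52.  14. -28.  53.]
shift [-0.0223  0.1994 -0.0121] turn [-3.1440e-01 -1.1000e-03  1.1597e+00] | ang 68.8
```

Request:
step_arm:
  increments:
    - [[-0.002,0.01,-0.008],[-0.02,0,0.073],0.7]
    - [[-0.005,0.03,-0.012],[-0.05,0,0.183],0.7]
    - [[-0.008,0.055,-0.012],[-0.084,0,0.31],0.7]
    - [[-0.01,0.08,-0.012],[-0.119,0,0.44],0.7]
    - [[-0.013,0.105,-0.012],[-0.154,0,0.568],0.7]
    - [[-0.016,0.13,-0.012],[-0.188,0,0.696],0.7]
    - [[-0.018,0.155,-0.012],[-0.223,0,0.825],0.7]
    - [[-0.02,0.175,-0.012],[-0.258,0,0.953],0.7]
    - [[-0.021,0.19,-0.012],[-0.29,0,1.07],0.7]
    - [[-0.022,0.199,-0.012],[-0.314,0,1.16],0.7]

```text
time_s: 85.0
tcp_pos: [0.4303, -0.2409, 0.1158]
eef_rot: [179.8, -15.1, -70.3]
contact_force: [-0.5, -0.6, -0.5]
gripper_width: 0.0389
```

Run:
```python
from h import *
st(); got([.42,-.3376,.06],-87.6,15)
```

```text
t85.0 [ 0.4303 -0.2409  0.1158] [179.81 -15.09 -70.34] F [-0.5 -0.6 -0.5] w0.0389 q [  4.   4. -49.  25. -36.  -4.]
shift [0.07   0.0419 0.0769] turn [-0.0749 -0.0021  0.2909] | ang 17.2
```

Request:
step_arm:
  increments:
    - [[0.012,0.006,0.008],[-0.01,0,0.04],0.7]
    - [[0.03,0.016,0.02],[-0.025,0,0.1],0.7]
    - [[0.048,0.027,0.036],[-0.043,0,0.17],0.7]
    - [[0.062,0.036,0.055],[-0.06,0,0.235],0.7]
    - [[0.07,0.042,0.07],[-0.075,0,0.29],0.7]
    - [[0.07,0.042,0.077],[-0.075,0,0.291],0.7]
    - [[0.07,0.042,0.077],[-0.075,0,0.291],0.7]

```text
time_s: 85.7
tcp_pos: [0.4202, -0.3369, 0.0591]
eef_rot: [179.9, -15.1, -87.2]
contact_force: [0.2, -0.1, -0.6]
gripper_width: 0.0389
```

Run:
```python
from h import *
st(); got([.42,-.3376,.0147],-87.6,15)
c=cap("top"); cv2.imwrite("pics/t60.png",c["color"][:,:,::-1])
c=cap("side"); cv2.imwrite("pics/s60.png",c["color"][:,:,::-1])
```

```text
t85.7 [ 0.4202 -0.3369  0.0591] [179.9  -15.11 -87.24] F [ 0.2 -0.1 -0.6] w0.0389 q [-10.  14. -48.  32. -29. -15.]
shift [-0.0109  0.0002  0.043 ] turn [ 0.0001 -0.0019  0.0061] | ang 0.4
```

View pics/t60.png

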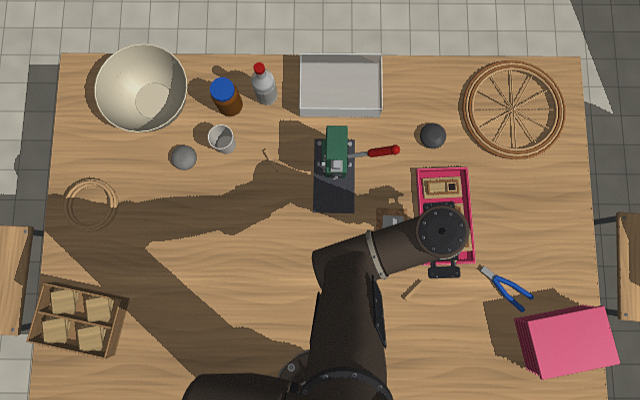

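View pics/s60.png

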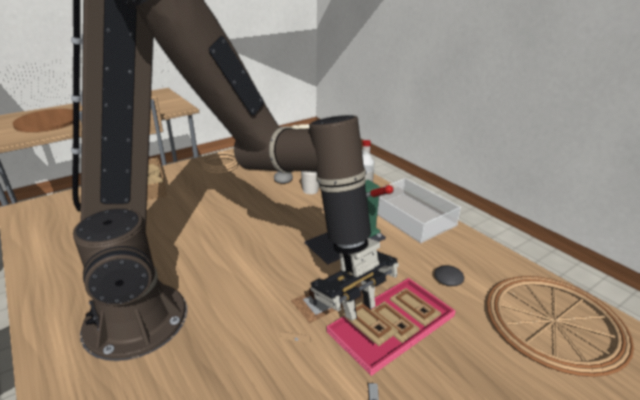

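The top view shows the gripper over the tray's near end (440,240). In the side view lid3 hangs level above the free slot (about 370,325), beside the two finished lids. I'll zoom in to check the gap.

Run:
```python
import cv2
a=cv2.imread("pics/s60.png")[255:375,290:470]; cv2.imwrite("pics/s60c.png",cv2.resize(a,None,fx=4,fy=4,interpolation=cv2.INTER_CUBIC))
```

```text
(no output)
```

View pics/s60c.png

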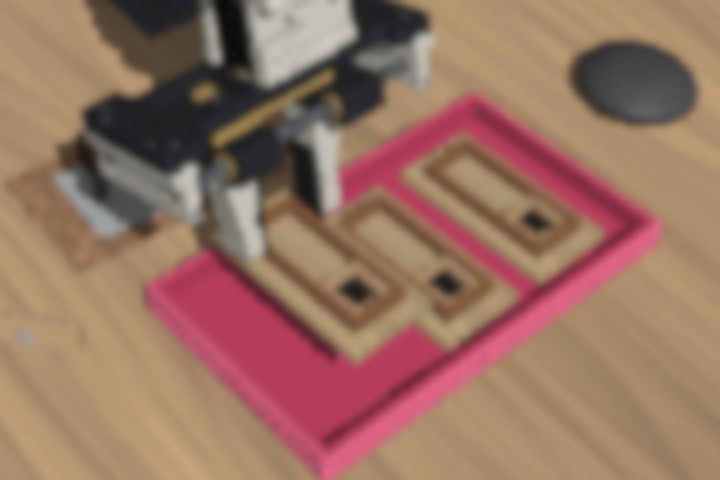

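Run:
```python
from h import *
c=cap("side")
def pt(u,v,z): print(np.round(ray(c,(290+u/4,255+v/4),z),4))
pt(355,290,.056); pt(447,284,.011); pt(536,220,.011)
print("corners lid3"); pt(352,362,.05); pt(425,305,.05)
```

```text
[[ 0.4251 -0.3918  0.056 ]]
[[ 0.5033 -0.39    0.011 ]]
[[ 0.5842 -0.3843  0.011 ]]
corners lid3
[[ 0.3946 -0.4236  0.05  ]]
[[ 0.4534 -0.4174  0.05  ]]
```

The ray-cast positions agree: the lid sits at x 0.395–0.453 with its far end at y ≈ -0.42, which is inside the tray and clear of its neighbour. Lowering.

Request:
step_arm:
  increments:
    - [[-0.002,0,0.008],[0,0,0.003],0.7]
    - [[-0.005,0,0.02],[0,0,0.006],0.7]
    - [[-0.007,0,0.029],[0,0,0.006],0.7]
    - [[-0.009,0,0.036],[0,0,0.006],0.7]
    - [[-0.01,0,0.04],[0,0,0.006],0.7]
    - [[-0.011,0,0.043],[0,0,0.006],0.7]
    - [[-0.011,0,0.043],[0,0,0.006],0.7]
    - [[-0.011,0,0.043],[0,0,0.006],0.7]

```text
time_s: 86.65
tcp_pos: [0.4215, -0.3377, 0.0157]
eef_rot: [-179.9, -15.1, -87.6]
contact_force: [0.7, -0.1, -0.6]
gripper_width: 0.0391
```

Request:
step_arm:
  increments:
    - [[0,0,0.001],[0,0,0],0.7]
    - [[-0.0005,0,0.002],[0,0,0],0.7]
    - [[-0.0005,0,0.002],[0,0,0],0.7]

```text
time_s: 86.95
tcp_pos: [0.4218, -0.338, 0.0149]
eef_rot: [-179.8, -15.2, -87.6]
contact_force: [-4.8, 6.9, 15.1]
gripper_width: 0.0391
```

Contact made: 15 N with the lid on the tray floor. Releasing.

Request:
step_arm:
  increments:
    - [[0,0,-0.001],[0,0,0],0.7]
    - [[0,0,-0.001],[0,0,0],0.45]
    - [[0,0,-0.001],[0,0,0],0.45]
    - [[0,0,-0.001],[0,0,0],0.45]
    - [[0,0,-0.001],[0,0,0],0.45]
    - [[0,0,-0.006],[0,0,0],0.45]
    - [[0,0,-0.02],[0,0,0],0.45]
    - [[0,0,-0.045],[0,0,0],0.45]
    - [[0,0,-0.08],[0,0,0],0.45]
    - [[0,0,-0.11],[0,0,0],0.45]

```text
time_s: 87.95
tcp_pos: [0.4199, -0.3082, 0.1205]
eef_rot: [-179.9, -15.1, -87.6]
contact_force: [1.2, -1.3, 0.7]
gripper_width: 0.0486
```

Run:
```python
from h import *
st(); go([.34,.25,.3],-40)
c=cap("side"); cv2.imwrite("pics/s61.png",cv2.resize(c["color"][230:400,260:480,::-1],None,fx=3,fy=3,interpolation=cv2.INTER_CUBIC))
```

```text
t88.0 [ 0.4199 -0.3082  0.1205] [-179.93  -15.08  -87.62] F [ 1.2 -1.3  0.7] w0.0486 q [ -5.   7. -43.  24. -40. -11.]
shift [-0.495   0.0563 -0.3193] turn [ 0.1082 -0.2484 -0.8261] | ang 49.8
```

View pics/s61.png

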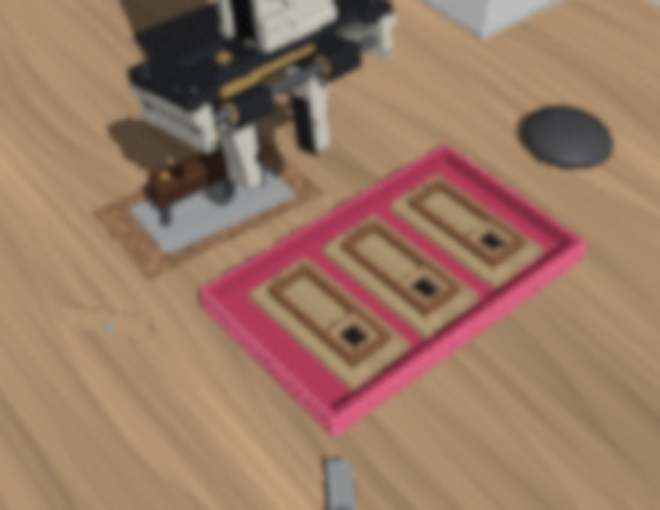

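The side view shows three lids flat in the tray, inside up with open (flush) bush holes. The lifter is on its mat. I'll go up and away to get a clear final view.

Request:
step_arm:
  increments:
    - [[0.005,0,-0.02],[0,0,0],0.45]
    - [[0.013,0,-0.05],[0,0,0],0.45]
    - [[0.02,0,-0.08],[0,0,0],0.45]
    - [[0.028,0,-0.11],[0,0,0],0.45]
    - [[0.033,0,-0.13],[0,0,0],0.45]
    - [[0.033,0,-0.13],[0,0,0],0.45]

```text
time_s: 88.6
tcp_pos: [0.4213, -0.3073, 0.2567]
eef_rot: [-179.6, -15.2, -87.7]
contact_force: [0.1, -0.1, -0.9]
gripper_width: 0.0482
```

Run:
```python
from h import *
st(); go([.42,.2,.3],-60)
```

```text
t88.6 [ 0.4213 -0.3073  0.2567] [-179.59  -15.22  -87.71] F [ 0.1 -0.1 -0.9] w0.0482 q [ -3.  -0. -30.  18. -60.  -3.]
shift [-0.4778 -0.0203 -0.1747] turn [ 0.0573 -0.2621 -0.4797] | ang 31.5
```

Request:
step_arm:
  increments:
    - [[-0.02,0,-0.02],[0,-0.02,-0.02],0.45]
    - [[-0.06,0,-0.035],[0.006,-0.04,-0.06],0.45]
    - [[-0.105,0,-0.05],[0.012,-0.07,-0.11],0.45]
    - [[-0.15,-0.005,-0.065],[0.018,-0.1,-0.16],0.45]
    - [[-0.195,-0.008,-0.08],[0.024,-0.13,-0.21],0.45]
    - [[-0.24,-0.01,-0.095],[0.03,-0.16,-0.26],0.45]
    - [[-0.285,-0.012,-0.11],[0.036,-0.18,-0.31],0.45]
    - [[-0.33,-0.014,-0.125],[0.042,-0.2,-0.36],0.45]
    - [[-0.375,-0.016,-0.14],[0.048,-0.22,-0.4],0.45]
    - [[-0.42,-0.018,-0.155],[0.05,-0.24,-0.44],0.45]

```text
time_s: 89.6
tcp_pos: [0.4184, 0.141, 0.2931]
eef_rot: [179.4, -1.0, -62.2]
contact_force: [1.6, 1.6, 0.0]
gripper_width: 0.048
```

Request:
step_arm:
  increments:
    - [[-0.02,0,0],[0,0,0],0.4]
    - [[-0.04,0,0],[0,0,0],0.4]
    - [[-0.05,0,0],[0,0,0],0.4]
    - [[-0.05,0,0],[0,0,0],0.4]
    - [[-0.05,0,0],[0,0,0],0.4]

```text
time_s: 90.1
tcp_pos: [0.3958, 0.1832, 0.2924]
eef_rot: [179.3, -1.1, -62.3]
contact_force: [0.3, -0.6, -0.5]
gripper_width: 0.0524
```

```bash
python3 - <<'E'
from h import *
st()
c=cap("top"); cv2.imwrite("pics/t62.png",c["color"][:,:,::-1])
cv2.imwrite("pics/t62c.png",cv2.resize(c["color"][110:310,300:500,::-1],None,fx=3,fy=3,interpolation=cv2.INTER_CUBIC))
c=cap("side"); cv2.imwrite("pics/s62.png",c["color"][:,:,::-1])
E
ls pics | head -20
```

```text
t90.1 [0.3958 0.1832 0.2924] [179.34  -1.07 -62.29] F [ 0.3 -0.6 -0.5] w0.0524 q [ 52.  -5. -21.   1. -75. -24.]
bed.png
s1.png
s10.png
s11.png
s12.png
s13.png
s14.png
s16.png
s17.png
s18.png
s19.png
s2.png
s20.png
s21.png
s22.png
s23.png
s24.png
s25.png
s26.png
s27.png
```

View pics/t62.png

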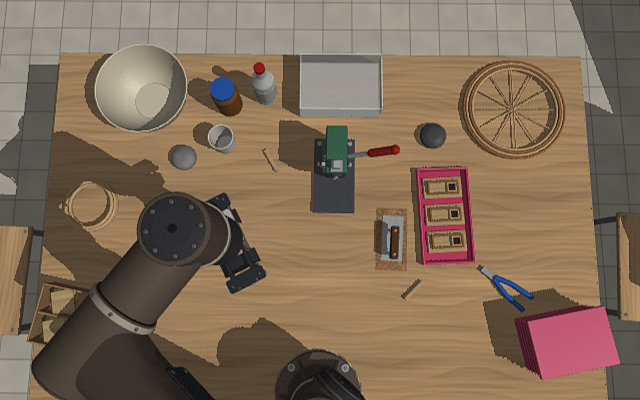

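View pics/t62c.png

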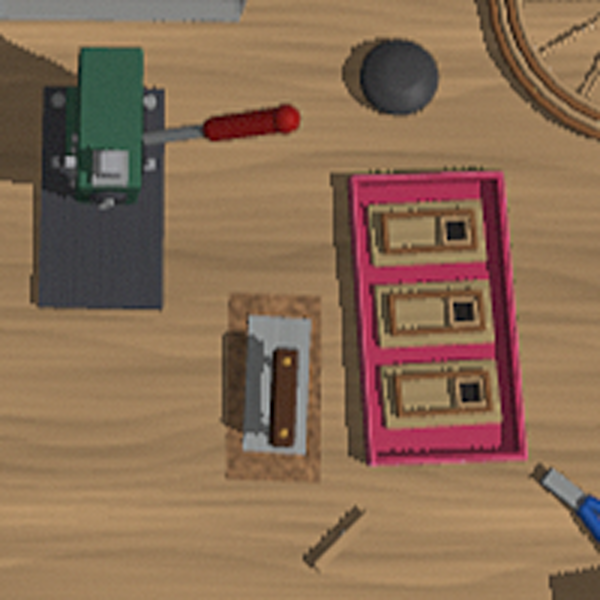

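View pics/s62.png

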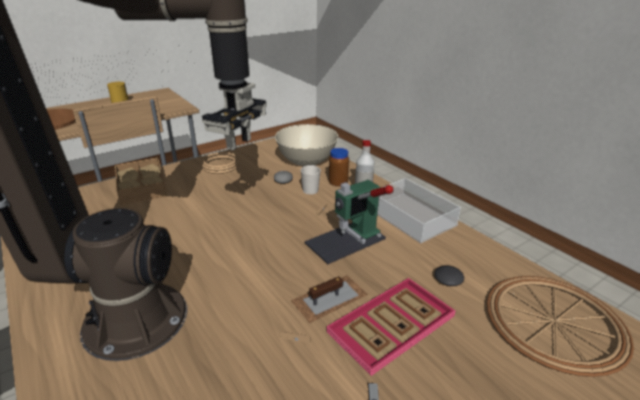

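```bash
ls -tr pics | grep -E '^t' | head -5
python3 - <<'E'
import cv2,numpy as np,glob,os
b=cv2.imread("pics/t62.png")
fs=[f for f in sorted(glob.glob("pics/t*.png"),key=os.path.getmtime) if cv2.imread(f).shape==b.shape]
a=cv2.imread(fs[0]); print(fs[0])
out=np.vstack([np.hstack([cv2.resize(x[y0:y1,x0:x1],(200,200),interpolation=cv2.INTER_CUBIC) for x in (a,b)]) if 0 else np.hstack([cv2.resize(x[y0:y1,x0:x1],(190,190),interpolation=cv2.INTER_CUBIC) for (x0,y0,x1,y1) in [(165,115,245,195),(250,135,300,185),(390,265,440,315),(405,105,455,155)]]) for x in (a,b)])
cv2.imwrite("pics/cmp.png",out)
z=cv2.imread("pics/t62.png")[165:265,415:475]; cv2.imwrite("pics/lz.png",cv2.resize(z,None,fx=6,fy=6,interpolation=cv2.INTER_NEAREST))
E
```

```text
top0.png
t1.png
t2.png
t3.png
t4.png
pics/top0.png
```

View pics/cmp.png

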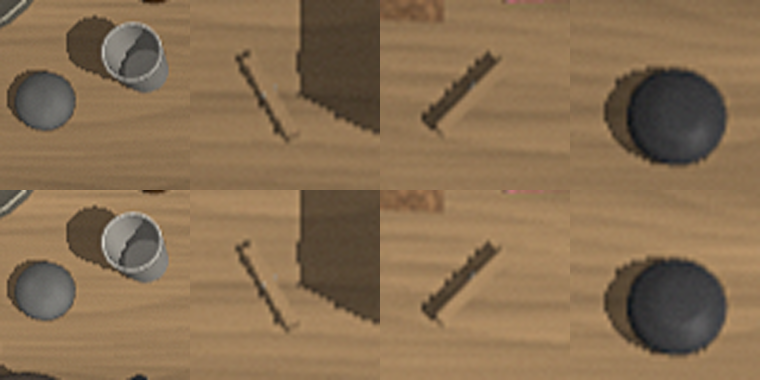

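View pics/lz.png

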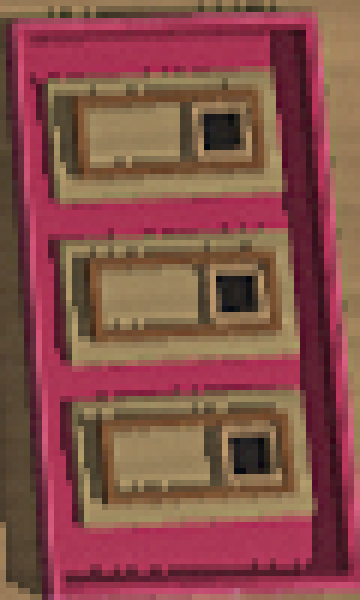

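Comparing the first and last pictures, the pegs, pebbles and cup are all in the same place. All three lids are flat and inside up, and no bush stands proud in its dark opening. Handing in.

```bash
python3 -c "from plant import r; print(r.close_job())"
```

```text
the job is handed in; nothing more can be done
None
```

I handed the job in at about 90 s of the 210 s allowed; no verdict was reported.

**What I did:**
- I turned both face-down lids over with the lifter and put the lifter back on its cork mat.
- I pressed all three bushes with the lever press. One lid had been knocked about 1.5 cm aside earlier; I found it again and handled it as planned.
- I laid all three lids in the pink tray.

**Last checks (top and side pictures, force readings):**
- **Lids:** all three lie flat and separate in the tray, inside face up.
- **Bushes:** this check is indirect, because I could not read the bush joints. Each press rose to about 20 N at the same depth, and no bush shows standing proud in its dark opening.
- **Table:** the lifter lies on its mat turned about 3°, and the press lever is back up. The pegs, pebbles and cup look the same as in the first picture.
- **Robot:** the arm is clear of everything. The highest force I read was about 21 N.

No check failed or disagreed.

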